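# Pack good power modules in the cradle by colour and wedge the row tight

## Robot

A 6-joint arm with a two-finger parallel gripper is mounted at the origin on the work surface. World frame = base frame: x ahead of the robot, y to its left, z up, the work surface at z = 0. Lengths are in m, angles in rad, forces in N, time in s.
With the tool pointing down it reaches from about 0.25 to 0.85 m from the base axis. Payload 12.5 kg.
Tool frame: the origin (TCP) lies midway between the tips of the shut fingers; the grasp point (between the pads) lies 19 mm behind it; z points along the fingers, y is the direction in which the jaws open and shut (so a half turn about z gives the same grasp; the last joint's range is limited). The gripper opens to 93 mm and grips with 3 to 60 N. Pads are 15 mm wide; open, the fingers measure 128 mm over their backs; the gripper's body (75 mm by 188 mm) begins 65 mm behind the grasp point.
Start: joints at [-1.417, 0.351, 1.652, -0, 1.139, -0.085], TCP at [0.13, -0.534, 0.219] pointing down, gripper open.
Joint ranges: [-2.75, 2.75], [-0.79, 2.1], [0.01, 2.65], [-1.57, 4.71], [0.07, 3.14], [-2.87, 2.87]. Speed limits (rad/s): [2.22, 2.22, 2.79, 3.14, 3.14, 3.14].

## Interface

Orientations are given as a 3x3 rotation matrix whose columns are the frame's x, y, z axes.
In Python, from cell import ctrl gives the robot as it stands. The module is installed in compiled form; this text tells all that it offers.
- The arm moves only by the tool carry_out, never from a script. Its argument "targets" is one flat list of numbers, 7 for each row, row after row: the turn, a rotation vector about the world's x, y, z in degrees, then the shift along the world's x, y, z in mm, then the opening, from 0 (shut) to 1 (fully open). In form: [rx, ry, rz, tx, ty, tz, grip, rx, ry, rz, tx, ty, tz, grip, ...]. A call has 1 to 10 rows; each row shifts and turns the pose as measured when the row begins; what a row does not reach is not made up. A row lasts 1/10 s, in which the tool goes at most 50 mm and 8.59 degrees, less where a joint would pass 70% of its speed; a pose out of reach is approached as far as the arm can. A call with a gripper value outside its range is refused whole. The fingers move at their own pace and stop on an object; the grip force is fixed at half the most. Time passes only in rows, so rows that do not move let the fingers close. It gives the time, the measured TCP pose, the force and the opening at its end, in the units of the state.
- ctrl.observe(): the state, without advancing time (a new reading comes with each control period).
- ctrl.read_camera(name): name is "scene" or "top"; returns a dict with "pixels" (400x640x3 uint8, blue, green, red), "camera_matrix" (3x3 intrinsics, pixels), "rvec" (rotation vector, rad) and "tvec" (3), from world to camera coordinates, as OpenCV has them. Camera axes: x right, y down, z forward; pixel columns grow to the right and rows downward; lengths in m; the calibration is good to about 2 mm. A picture is of the moment at which its call begins. There is no depth.
- ctrl.finish_job(): hands the job in, once; it reports no verdict.
The state is a dict: "time_s": time; "q": joint angles; "qvel": joint speeds; "tau": joint torques, N m; "position": TCP position; "ee_rot": TCP orientation; "wrist_force": force on the tool from outside, world axes, zero at the start; "moment": the same for the moment, N m; "finger_gap": finger opening in m.
Only numpy, scipy, OpenCV 4.12 (cv2) and the standard library are available. Lean on these libraries where they do the work, as an engineer would, in place of code of your own. Each camera call takes 0.05 s, during which the arm holds its last target.

## Task

Pack the three good power modules (plain red, blue and green lids) upright in a row in the black cradle, each beside the tab of its own colour and pushed up against one another towards the black end wall. Then push the wooden wedge down into the gap that is left at the orange stop, its orange edge towards the stop, until the row is locked tight. Leave the two failed modules with black tape on their lids where they stand, and let go of everything.

Things in the scene. Friction and masses are not known exactly. Their poses are not given: they have to be found in the camera images.
- red_module_center (a point): red power module, 36 x 46 x 60 mm (x, y, z), about 0.18 kg: an upright white block whose top 16 mm is a red lid with two small brass dots and no black tape. The point is its centre, half-way up (30 mm above its underside); z up, y along the 46 mm side, x across the 36 mm side (grasp it across x).
- blue_module_center (a point): blue power module, 36 x 46 x 60 mm (x, y, z), about 0.18 kg: an upright white block whose top 16 mm is a blue lid with two small brass dots and no black tape. The point is its centre, half-way up (30 mm above its underside); z up, y along the 46 mm side, x across the 36 mm side (grasp it across x).
- green_module_center (a point): green power module, 36 x 46 x 60 mm (x, y, z), about 0.18 kg: an upright white block whose top 16 mm is a green lid with two small brass dots and no black tape. The point is its centre, half-way up (30 mm above its underside); z up, y along the 46 mm side, x across the 36 mm side (grasp it across x).
- failed_red_center (a point): failed red module: same block and red lid as the good one, but a broad black tape strip (16 mm) runs across the middle of the lid and down two sides. Not to be packed. The point is its centre, 30 mm above its underside.
- failed_blue_center (a point): failed blue module: same block and blue lid as the good one, but a broad black tape strip (16 mm) runs across the middle of the lid and down two sides. Not to be packed. The point is its centre, 30 mm above its underside.
- wedge_center (a point): dark wooden wedge, 36 mm wide (x), 60 high, 0.08 kg. +y face flat, 16.5 mm from the point, its foot bevelled 8 x 12 high; -y face slopes from y = -7.5 at the foot to -25.5 at the top, edge orange. Point: half-way up (30 mm); grasp across x. Row tight: it jams at cradle y = -69.5, 44 mm above the table (50 is still tight); 1 mm slack holds it 3.3 higher until pushed down (5-15 N), closing the row.
- cradle: black cradle fixed to the bench, slippery; origin on the table, y along the row. Floor 4 mm high; side lips at x = -26 and 26 mm, 9 high; end wall face at y = 85, 54 high. Orange stop at -y, 24 wide, 49 high: its face leans from y = -74 at the floor to -87.5 at the top. Tight row: module centres at x = 0, y = 62, 16, -30, long sides along y, then the wedge, its flat +y face on the last module.
- red_tab: red flat tab, 18 x 34 x 4 mm, fixed on the cradle's base beside the row; it marks the place of the red module. Origin: centre of its underside; axes as the cradle's. In the tight row the module's centre is at x = -45 mm, y = 0 in the tab's frame. The three tabs change places between starts.
- blue_tab: blue flat tab, 18 x 34 x 4 mm, fixed on the cradle's base beside the row; it marks the place of the blue module. Origin: centre of its underside; axes as the cradle's. In the tight row the module's centre is at x = -45 mm, y = 0 in the tab's frame. The three tabs change places between starts.
- green_tab: green flat tab, 18 x 34 x 4 mm, fixed on the cradle's base beside the row; it marks the place of the green module. Origin: centre of its underside; axes as the cradle's. In the tight row the module's centre is at x = -45 mm, y = 0 in the tab's frame. The three tabs change places between starts.
Not all that is in view belongs to the job. There is more than one size of the blue_tab; the one meant has the size given above.

How it is judged:
By the outcome, as a careful person would: the job done as asked, in the order asked, and still so for the second after the job is handed in, with the robot touching nothing.
It also fails if it takes over 112 s, if anything falls off the work surface, if the arm or the gripper's body presses on something with over 40 N, if the wrist force passes 120 N, or if a joint passes its speed limit or range.

## Working session

There is one attempt and no reset: what is moved stays moved. The work goes in short steps, Python scripts to look and compute and a tool call to move; the robot and the scene stay as the last step left them, time stands still between calls to the robot, and variables do not carry over. Pictures are saved under pics/ and viewed, and the job is handed in when it is done.

Besides the shell and the picture viewer there is one more tool, called after "Request:" as a command line: name --argument value ..., lists and objects as JSON in quotes. carry_out: Moves the arm, as the interface text tells. Its arguments: {"type":"object","properties":{"targets":{"type":"array"}},"required":["targets"]}

```bash
mkdir -p pics; cat > h.py <<'E'
import numpy as np,cv2
from cell import ctrl
def snap(name,tag):
    d=ctrl.read_camera(name); cv2.imwrite(f'pics/{tag}.png',d['pixels']); np.savez(f'pics/{tag}.npz',**{k:np.array(v) for k,v in d.items()}); return d
def load(tag): return dict(np.load(f'pics/{tag}.npz'))
def ray(d,u,v,z):
    K=np.array(d['camera_matrix']);R=cv2.Rodrigues(np.array(d['rvec'],float))[0];t=np.array(d['tvec'],float).ravel()
    c=-R.T@t; r=R.T@np.linalg.inv(K)@np.array([u,v,1.]); return c+r*(z-c[2])/r[2]
def proj(d,P):
    return cv2.projectPoints(np.array(P,float).reshape(-1,3),np.array(d['rvec'],float),np.array(d['tvec'],float),np.array(d['camera_matrix'],float),None)[0].reshape(-1,2)
def crop(d,tag,x0,y0,x1,y1,s):
    cv2.imwrite(f'pics/{tag}.png',cv2.resize(d['pixels'][y0:y1,x0:x1],None,fx=s,fy=s,interpolation=cv2.INTER_CUBIC))
E
python3 - <<'E'
from h import *
for n in('scene','top'):
    d=snap(n,n+'0'); R=cv2.Rodrigues(np.array(d['rvec'],float))[0]; print(n,-R.T@np.array(d['tvec']).ravel(),R[2],np.array(d['camera_matrix'])[0,0])
print(ctrl.observe())
E
```

```text
scene [1.04087085 0.16252131 0.55030442] [-0.70113583 -0.21875863 -0.67864071] 374.14633742838794
top [ 0.37827366 -0.00864232  0.90597967] [ 0.21384064  0.02376783 -0.97657937] 448.72418125769093
{'time_s': 0.1, 'q': array([-1.41658972e+00,  3.51206378e-01,  1.65232369e+00, -3.93438169e-05,
        1.13910579e+00, -8.46221276e-02]), 'qvel': array([-0.00121725, -0.00151862, -0.0025425 ,  0.00019636, -0.0006961 ,
        0.00094733]), 'tau': array([ 6.00223011e-04, -4.98025882e+01, -2.85701340e+01,  6.99654431e-02,
        2.38855061e-02, -5.25432984e-05]), 'position': array([ 0.13006822, -0.53409347,  0.21815594]), 'ee_rot': array([[ 9.71611827e-01,  2.36580683e-01, -1.95542919e-04],
       [ 2.36580758e-01, -9.71611287e-01,  1.02533899e-03],
       [ 5.25836912e-05, -1.04249318e-03, -9.99999455e-01]]), 'wrist_force': array([-0.26335693,  0.22420399,  0.29034379]), 'moment': array([ 0.00374914,  0.01084466, -0.0439878 ]), 'finger_gap': 0.09296974840626103}
```

View pics/scene0.png

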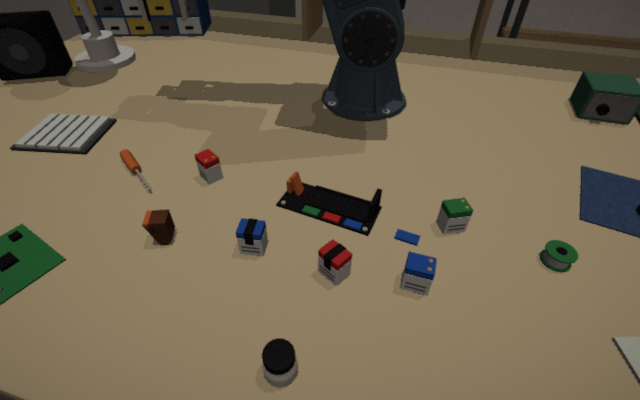

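View pics/top0.png

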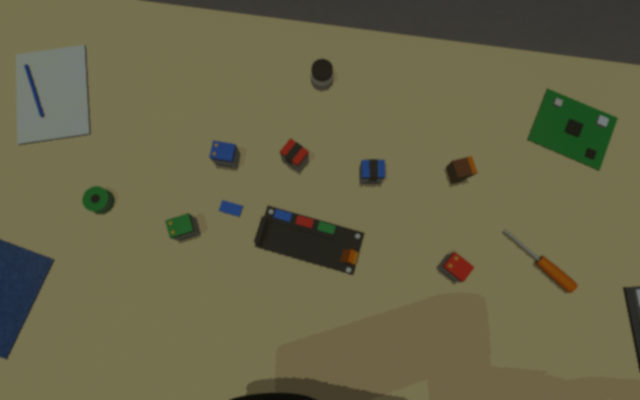

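The scene picture shows these objects (scene / top pixels):
- Good red at (208,165) / (457,267), good blue at (419,270) / (224,152), good green at (455,214) / (183,226).
- Taped red at (335,260) / (295,153), taped blue at (252,235) / (373,170).
- Wedge at (160,226) / (461,169).
- Cradle at about (330,207) / (310,240). Its tabs, from the end wall to the stop, are blue, red, green. The loose blue tab at (407,237) is a decoy.

Next I'll take close crops.

```bash
python3 - <<'E'
from h import *
d=load('top0'); crop(d,'c_cr',240,195,380,285,5.5); 
def tile(d,boxes,s,tag):
    ims=[cv2.resize(d['pixels'][y:y+40,x:x+50],None,fx=s,fy=s,interpolation=cv2.INTER_CUBIC) for x,y in boxes]
    r=[np.hstack(ims[:2]),np.hstack(ims[2:])]; cv2.imwrite(f'pics/{tag}.png',np.vstack(r))
tile(d,[(433,247),(200,133),(158,207),(436,149)],7,'c_t')
d=load('scene0'); tile(d,[(183,145),(394,250),(430,195),(135,206)],7,'c_s'); crop(d,'c_crs',265,165,395,240,6)
E
```

```text
(no output)
```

View pics/c_cr.png

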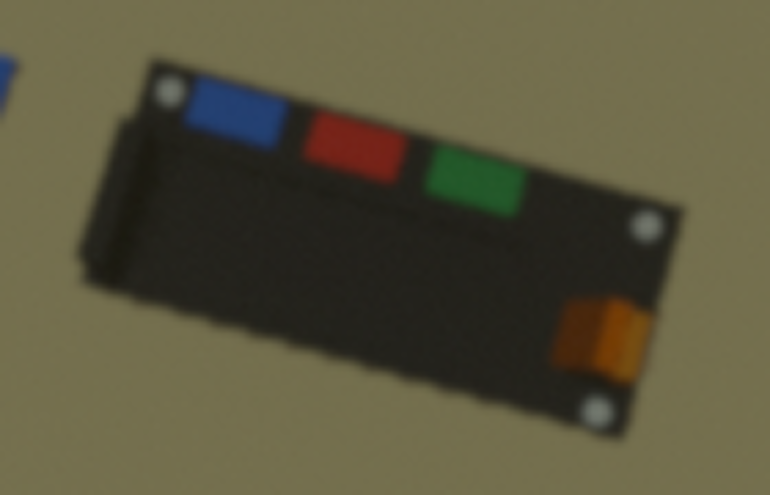

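View pics/c_t.png

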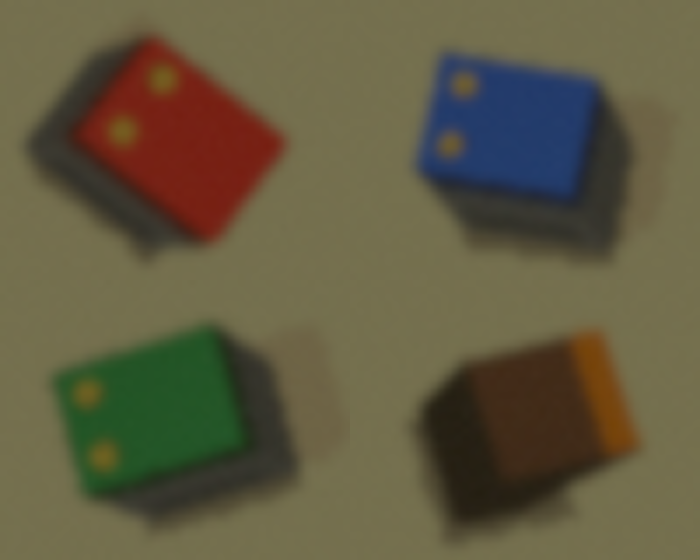

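View pics/c_s.png

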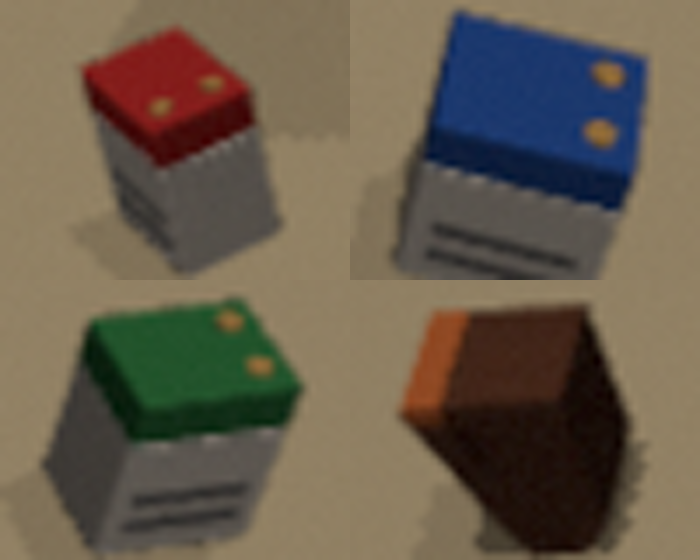

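View pics/c_crs.png

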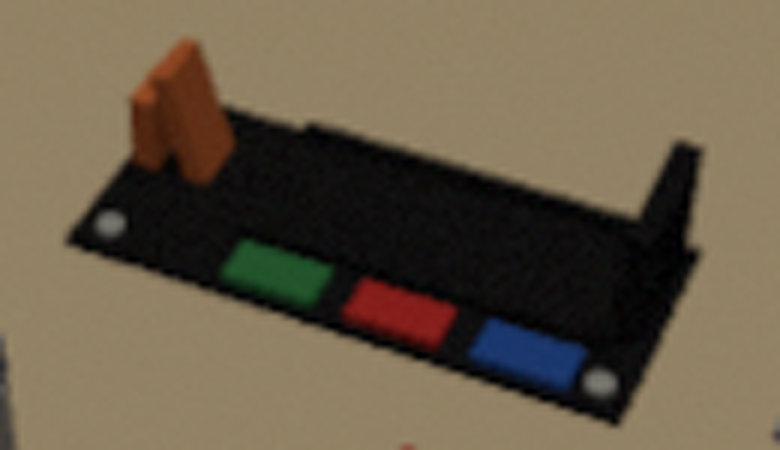

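```bash
cat > m.py <<'E'
from h import *
T=load('top0');S=load('scene0')
def conv(pts,o,s): return [((x+.5)/s-.5+o[0],(y+.5)/s-.5+o[1]) for x,y in pts]
D={'red':([(150,38),(287,145),(213,240),(75,135)],(433,247),[(180,28),(250,92),(157,132),(83,70)],(183,145)),
'blue':([(93,52),(253,80),(225,200),(68,168)],(200,133),[(110,10),(298,58),(284,172),(84,130)],(394,250)),
'green':([(215,45),(245,170),(90,215),(52,95)],(158,207),[(95,38),(240,20),(302,108),(142,132)],(430,195)),
'wedge':([(120,85),(250,50),(290,165),(160,202)],(436,149),[(85,32),(235,28),(210,128),(53,132)],(135,206))}
def rect(P):
    c=P.mean(0); e=[P[(i+1)%4]-P[i] for i in range(4)]
    a=e[0]-e[2]; b=e[1]-e[3]; la,lb=np.linalg.norm(a)/2,np.linalg.norm(b)/2
    l,s=(a,b) if la>lb else (b,a)
    return c,np.degrees(np.arctan2(l[1],l[0]))%180,np.degrees(np.arctan2(s[1],s[0]))%180,max(la,lb),min(la,lb)
if __name__=='__main__':
    for k,(a,oa,b,ob) in D.items():
        for n,d,p,o in(('T',T,a,oa),('S',S,b,ob)):
            P=np.array([ray(d,u,v,.06)[:2] for u,v in conv(p,o,7)])*1000
            print(k,n,*[np.round(x,1) for x in rect(P)])
    tabsT={'blue':[(200,75),(288,100),(275,148),(185,124)],'red':[(317,110),(407,134),(394,183),(304,158)],'green':[(437,146),(526,170),(514,216),(426,191)]}
    tabsS={'green':[(243,240),(333,265),(315,303),(222,277)],'red':[(368,280),(457,310),(430,347),(343,318)],'blue':[(490,320),(587,350),(567,388),(470,358)]}
    for n,d,t,o,s in(('T',T,tabsT,(240,195),5.5),('S',S,tabsS,(265,165),6)):
        C={}
        for k in('blue','red','green'):
            P=np.array([ray(d,u,v,.008)[:2] for u,v in conv(t[k],o,s)])*1000
            r=rect(P);C[k]=r[0];print(n,k,*[np.round(x,1) for x in r])
        v=C['blue']-C['green'];print(np.linalg.norm(v),np.degrees(np.arctan2(v[1],v[0])))
E
python3 m.py
```

```text
red T [ 465.1 -262.4] 59.3 147.6 44.8 33.3
red S [ 469.1 -261.9] 58.6 147.4 44.9 33.4
blue T [626.3 216. ] 87.0 178.5 45.8 35.3
blue S [629.7 217.9] 89.7 177.9 44.2 35.8
green T [468.3 269.6] 115.2 26.9 44.1 35.4
green S [472.2 270.9] 117.5 24.6 44.1 35.9
wedge T [ 661.  -260.6] 113.8 22.8 38.7 34.9
wedge S [ 664.9 -258.9] 108.9 23.1 40.0 37.0
T blue [524.1  83.4] 82.5 173.1 34.2 18.8
T red [517.5  38.3] 82.7 173.6 34.4 18.6
T green [511.   -7.3] 82.4 173.8 33.7 17.4
91.64254629262972 81.79488713359669
S blue [527.2  84.4] 83.1 172.3 34.1 19.1
S red [521.5  38.6] 81.3 169.1 32.5 20.1
S green [513.8  -6.8] 85.2 177.2 34.1 19.6
92.17994678897843 81.63000222936225
```

Request:
carry_out --targets '[0,0,6,30,40,0,1,0,0,6,30,40,0,1,0,0,6,30,40,0,1,0,0,6,30,40,0,1,0,0,6,30,40,0,1,0,0,6,30,40,0,1,0,0,6,30,40,0,1,0,0,6,30,40,0,1,0,0,6,30,40,0,1,0,0,6,30,40,0,1]'

```text
time_s: 1.1
position: [0.4258, -0.1317, 0.2163]
ee_rot: [[0.251, 0.968, -0.002], [0.968, -0.251, 0.0], [0.0, -0.002, -1.0]]
wrist_force: [1.5, 0.0, -0.0]
finger_gap: 0.0932
```

Request:
carry_out --targets '[0,0,1.6,25,43,-8,1,0,0,1.6,25,43,-8,1,0,0,1.6,25,43,-8,1,0,0,1.6,25,43,-8,1,0,0,1.6,25,43,-8,1,0,0,1.6,25,43,-8,1,0,0,1.6,25,43,-8,1,0,0,1.6,25,43,-8,1,0,0,0,0,0,0,1]'

```text
time_s: 2.0
position: [0.622, 0.2155, 0.1502]
ee_rot: [[0.011, 1.0, -0.003], [1.0, -0.011, -0.001], [-0.001, -0.003, -1.0]]
wrist_force: [-0.1, -1.1, -0.3]
finger_gap: 0.0931
```

```bash
python3 - <<'E'
from h import *
a=snap('top','top1');b=snap('scene','scene1')
crop(a,'a1',160,90,300,200,5);crop(b,'b1',330,120,500,300,3.3)
o=ctrl.observe();p=o['position'];R=o['ee_rot'];print(p,R)
for d in(a,b): print(proj(d,[p,p+R@[0,.0465,0],p-R@[0,.0465,0]]))
E
```

```text
[0.6209144  0.2119376  0.15126597] [[ 0.01410552  0.9998948  -0.0033784 ]
 [ 0.99989909 -0.01411113 -0.00164147]
 [-0.00168897 -0.0033549  -0.99999295]]
[[213.39041257 137.45303104]
 [218.70494133 113.16541946]
 [207.9392493  162.36506783]]
[[429.46821593 219.0046834 ]
 [426.44122522 241.89358802]
 [432.16144815 198.63952831]]
```

View pics/a1.png

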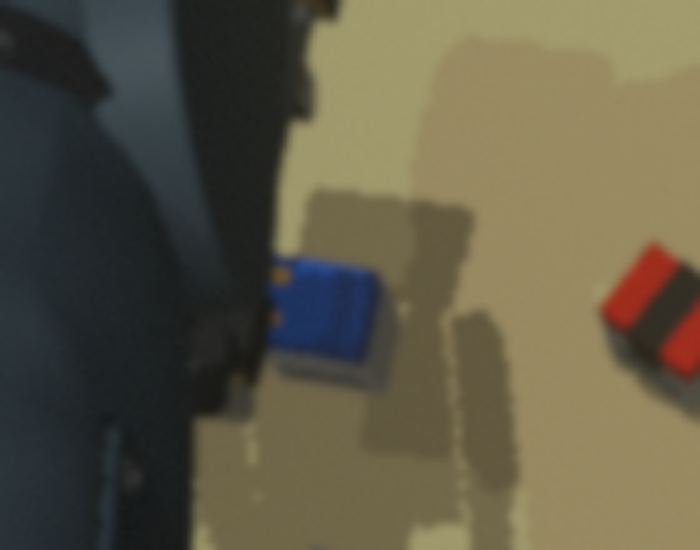

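View pics/b1.png

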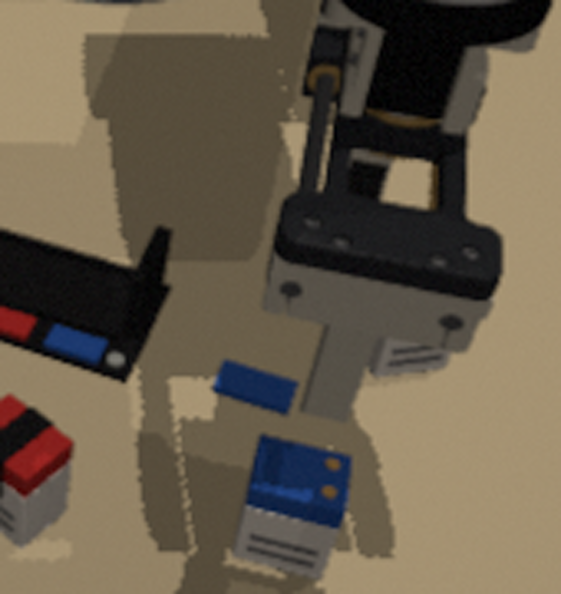

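```bash
python3 - <<'E'
from h import *
for i in range(3):
    b=snap('scene','scene1b');o=ctrl.observe();p=o['position'];R=o['ee_rot'];print(p,np.degrees(np.arctan2(R[1,1],R[0,1])))
print(proj(b,[p+R@[s*.0075,.064,0] for s in(-1,1)]))
crop(b,'b1b',400,210,470,260,10)
E
```

```text
[0.62089593 0.21093997 0.15193362] -0.8824530997544621
[0.6209968  0.21036098 0.15243569] -0.9365001199904238
[0.62115533 0.21013191 0.1528219 ] -0.9594462422808747
[[418.35212962 248.96199383]
 [429.58492279 251.60245365]]
```

View pics/b1b.png

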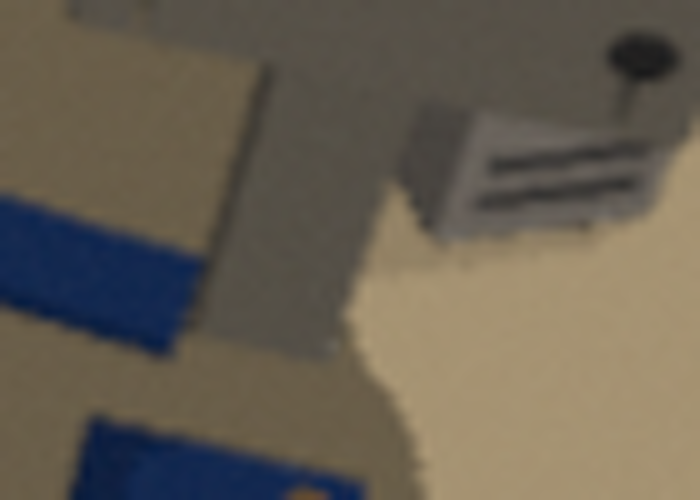

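Request:
carry_out --targets '[0,0,-0.7,7,7,0,1,0,0,0,0,0,-15,1,0,0,0,0,0,-25,1,0,0,0,0,0,-25,1,0,0,0,0,0,-25,1,0,0,0,0,0,-25,1,0,0,0,0,0,-10,1,0,0,0,0,0,0,1]'

```text
time_s: 3.05
position: [0.628, 0.2128, 0.0216]
ee_rot: [[0.037, 0.999, 0.0], [0.999, -0.037, -0.001], [-0.001, 0.0, -1.0]]
wrist_force: [-0.2, 0.2, 0.2]
finger_gap: 0.0932
```

```bash
cat >> h.py <<'E'
def st():
    o=ctrl.observe();R=o['ee_rot'];print('t',round(o['time_s'],2),'p',np.round(o['position']*1000,1),'jaw',round(np.degrees(np.arctan2(R[1,1],R[0,1])),2),'tilt',np.round(R[:2,2]*57.3,2),'F',np.round(o['wrist_force'],1),'M',np.round(o['moment'],2),'gap',round(o['finger_gap']*1000,1))
E
python3 -c "
from h import *
st();b=snap('scene','s2');crop(b,'b2',380,200,470,300,6);st()"
```

```text
t 3.05 p [628.  212.8  21.6] jaw -2.13 tilt [ 0.02 -0.05] F [-0.2  0.2  0.2] M [-0.04 -0.07 -0.01] gap 93.2
t 3.1 p [628.3 212.9  22.3] jaw -2.13 tilt [ 0.06 -0.04] F [-0.  -0.7 -0.2] M [-0.03 -0.1   0.  ] gap 93.2
```

View pics/b2.png

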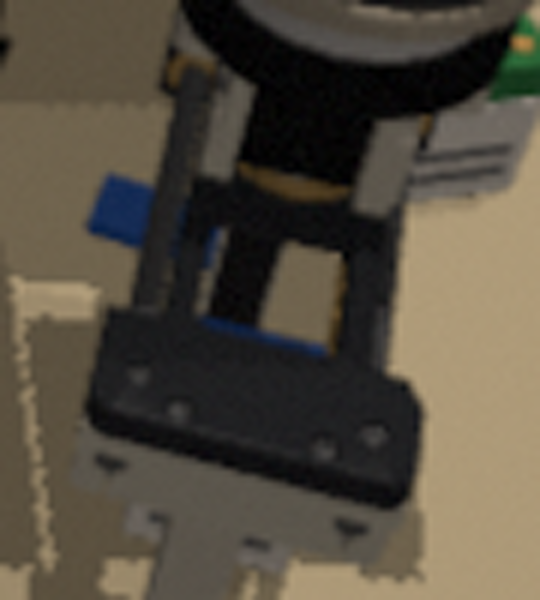

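Request:
carry_out --targets '[0,0,0.5,0,4,0,1,0,0,0,0,0,0,0.1,0,0,0,0,0,0,0.1,0,0,0,0,0,0,0.1,0,0,0,0,0,0,0.1,0,0,0,0,0,0,0.1,0,0,0,0,0,0,0.1,0,0,0,0,0,0,0.1,0,0,0,0,0,0,0.1]'

```text
time_s: 4.0
position: [0.6305, 0.2179, 0.0272]
ee_rot: [[0.028, 1.0, 0.007], [1.0, -0.028, 0.001], [0.001, 0.007, -1.0]]
wrist_force: [-0.6, -0.4, 0.7]
finger_gap: 0.0357
```

```bash
python3 -c "
from h import *
st()"
```

```text
t 4.0 p [630.5 217.9  27.2] jaw -1.59 tilt [0.42 0.06] F [-0.6 -0.4  0.7] M [-0.07  0.14 -0.01] gap 35.7
```

Request:
carry_out --targets '[0,-0.4,0,0,0,30,0.1,0,0,0,0,0,30,0.1,0,0,0,0,0,30,0.1,0,0,-1,-25,-22,0,0.1,0,0,-2,-25,-23,0,0.1,0,0,-2,-25,-22,0,0.1,0,0,-2,-25,-23,0,0.1,0,0,0,-25,-22,0,0.1,0,0,0,-25,-23,0,0.1,0,0,0,0,0,0,0.1]'

```text
time_s: 5.0
position: [0.4715, 0.0784, 0.117]
ee_rot: [[0.153, 0.988, 0.009], [0.988, -0.153, -0.002], [-0.0, 0.01, -1.0]]
wrist_force: [1.1, 1.1, -2.2]
finger_gap: 0.036
```

```bash
python3 -c "
from h import *
st();b=snap('scene','s3');a=snap('top','t3');crop(b,'b3',260,110,420,240,5);st();crop(a,'a3',230,170,380,280,5)"
```

```text
t 5.0 p [471.5  78.4 117. ] jaw -8.81 tilt [ 0.54 -0.09] F [ 1.1  1.1 -2.2] M [-0.   -0.12 -0.01] gap 36.0
t 5.1 p [474.5  79.9 117.5] jaw -8.78 tilt [ 0.72 -0.06] F [ 0.  -0.4 -2.2] M [ 0.03 -0.07  0.02] gap 35.9
```

View pics/b3.png

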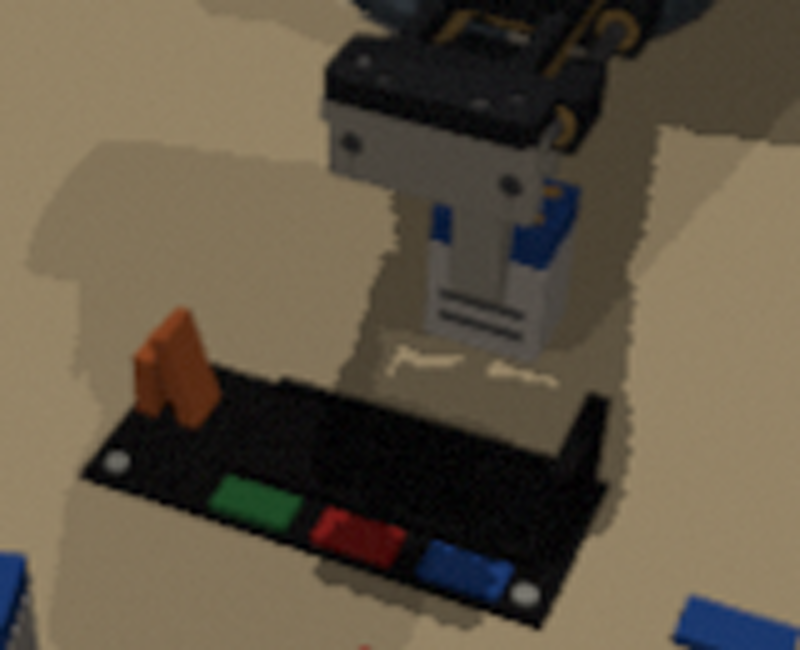

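View pics/a3.png

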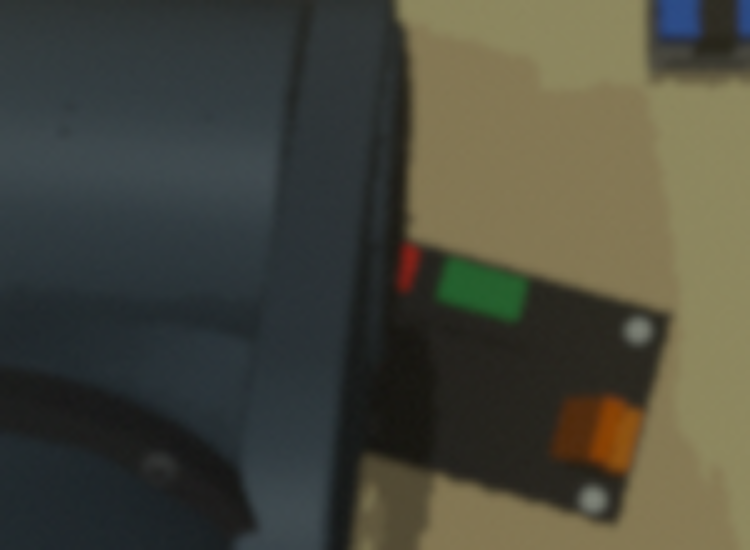

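```bash
python3 -c "
from h import *
b=load('s3');o=ctrl.observe();p=o['position'];R=o['ee_rot']
# readings
L=(425/5+260,332/5+110);Rr=(533/5+260,358/5+110);print(L,Rr)
for s in(1,-1):
  for h in (.025,.028): print(s,h,proj(b,[p+R@[s*.023,.018,h]]))
for q in(L,Rr): w=ray(b,*q,p[2]-.027); print((R.T@(w-p))*1000)
"
```

```text
(345.0, 176.4) (366.6, 181.6)
1 0.025 [[367.29029599 182.80149312]]
1 0.028 [[367.13644549 184.02358655]]
-1 0.025 [[344.69323775 176.15596592]]
-1 0.028 [[344.60536828 177.37135449]]
[-23.10505118  15.85582916  27.17986305]
[19.89721373 12.59444785 27.17993573]
```

Request:
carry_out --targets '[0,0.7,0.6,7,3,0,0.1,0,0,0,0,0,-15,0.1,0,0,0,0,0,-20,0.1,0,0,0,0,0,-20,0.1,0,0,0,0,0,-15,0.1,0,0,0,0,0,-5,0.1]'

```text
time_s: 5.7
position: [0.4904, 0.0876, 0.0406]
ee_rot: [[0.136, 0.991, 0.005], [0.991, -0.136, 0.0], [0.001, 0.005, -1.0]]
wrist_force: [0.2, -0.4, -1.4]
finger_gap: 0.0357
```

```bash
python3 -c "
from h import *
st();b=snap('scene','s4');crop(b,'b4',265,130,395,240,6);st()"
```

```text
t 5.7 p [490.4  87.6  40.6] jaw -7.79 tilt [0.29 0.01] F [ 0.2 -0.4 -1.4] M [-0.03 -0.02 -0.02] gap 35.7
t 5.75 p [490.3  87.5  40.5] jaw -7.79 tilt [0.29 0.01] F [-1.  -0.5 -3.6] M [-0.07 -0.02 -0.01] gap 35.8
```

View pics/b4.png

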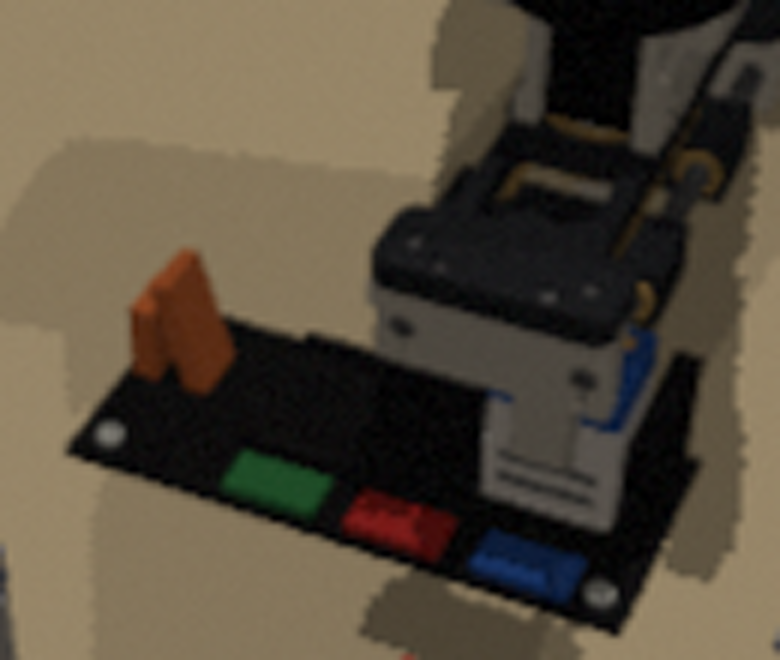

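```bash
cat >> h.py <<'E'
def cr(d,x,y,o,s,z):return ray(d,(x+.5)/s-.5+o[0],(y+.5)/s-.5+o[1],z)*1000
def R2(a): a=np.radians(a);return np.array([[np.cos(a),-np.sin(a)],[np.sin(a),np.cos(a)]])
E
python3 -c "
from h import *
b=load('s4');o=(265,130);O=np.array([474,29.3])
for q in((483,490),(612,528)):
  w=cr(b,*q,o,6,.0135);print(w,R2(-8.2).T@(w[:2]-O))
print(R2(-8.2).T@([490.3-474,87.5-29.3]))
"
```

```text
[503.15302437  62.92002053  13.5       ] [24.0597829  37.43436199]
[508.2761453  108.34684502  13.5       ] [22.65134669 83.12745839]
[ 7.83234862 59.92982826]
```

Request:
carry_out --targets '[0,0.3,-0.3,-5,0,0,0.1,0,0,0,0,0,-4,0.1,0,0,0,0,0,0,0.1]'

```text
time_s: 6.05
position: [0.4866, 0.0884, 0.0372]
ee_rot: [[0.14, 0.99, 0.001], [0.99, -0.14, 0.0], [0.001, 0.001, -1.0]]
wrist_force: [-0.1, 0.4, -1.6]
finger_gap: 0.0362
```

```bash
python3 -c "
from h import *
st();b=snap('scene','s5');st()"
```

```text
t 6.05 p [486.6  88.4  37.2] jaw -8.05 tilt [0.05 0.02] F [-0.1  0.4 -1.6] M [-0.07 -0.06 -0.04] gap 36.2
t 6.1 p [486.8  88.4  37.5] jaw -8.05 tilt [0.07 0.02] F [-0.5 -0.5 -1.2] M [-0.06 -0.08 -0.02] gap 36.0
```

Request:
carry_out --targets '[0,0,-0.1,-1.5,0,-3,0.1,0,0,0,0,0,-3,0.1,0,0,0,0,0,-1,0.1]'

```text
time_s: 6.4
position: [0.4857, 0.0884, 0.031]
ee_rot: [[0.142, 0.99, 0.003], [0.99, -0.142, 0.001], [0.001, 0.003, -1.0]]
wrist_force: [-4.2, 0.1, 15.5]
finger_gap: 0.0361
```

```bash
python3 -c "
from h import *
st();b=snap('scene','s6');crop(b,'b6',265,130,395,240,6);st()"
```

```text
t 6.4 p [485.7  88.4  31. ] jaw -8.16 tilt [0.18 0.03] F [-4.2  0.1 15.5] M [-0.02  0.73  0.04] gap 36.1
t 6.45 p [485.8  88.4  31.1] jaw -8.16 tilt [0.18 0.03] F [ 0.1  0.8 -2.1] M [-0.1  -0.11  0.04] gap 36.0
```

View pics/b6.png

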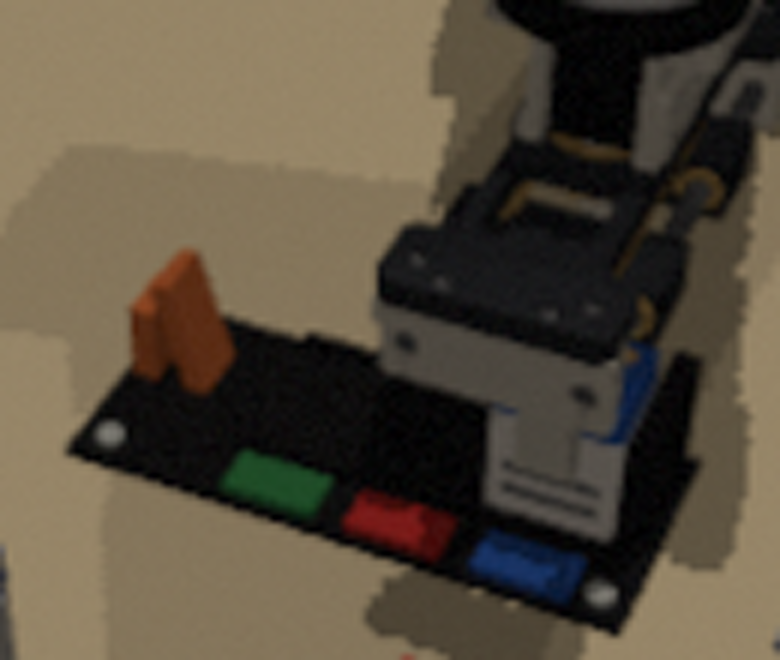

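```bash
python3 -c "
from h import *
b=load('s6');o=(265,130);O=np.array([474,29.3])
for q in((485,502),(612,540)):
  w=cr(b,*q,o,6,.004);print(w,R2(-8.2).T@(w[:2]-O))
for k,q in dict(stop=((185,393),(235,352)),wall=((690,460),)).items():
  for r in q: w=cr(b,*r,o,6,.004);print(k,R2(-8.2).T@(w[:2]-O))
"
```

```text
[499.15721607  63.18790649   4.        ] [20.06661854 37.12959126]
[504.4407169  108.48414711   4.        ] [18.83554757 82.71631366]
stop [ 14.00114344 -82.06039572]
stop [-13.91534656 -75.65018215]
wall [-29.70928563  94.52781614]
```

Request:
carry_out --targets '[0,0,0,-1,2,0,0.1,0,0,0,0,1.5,0,0.1,0,0,0,0,1,0,0.1]'

```text
time_s: 6.75
position: [0.4849, 0.0902, 0.0312]
ee_rot: [[0.14, 0.99, 0.003], [0.99, -0.14, -0.004], [-0.004, 0.004, -1.0]]
wrist_force: [0.1, -10.7, -0.2]
finger_gap: 0.036
```

Request:
carry_out --targets '[0,0,0,0,0,0,1,0,0,0,0,0,0,1,0,0,0,0,0,0,1,0,0,0,0,0,0,1,0,0,0,0,0,0,1,0,0,0,0,0,15,1,0,0,0,0,0,25,1,0,0,0,0,0,30,1,0,0,0,0,0,30,1]'

```text
time_s: 7.65
position: [0.4825, 0.0906, 0.1312]
ee_rot: [[0.14, 0.99, -0.004], [0.99, -0.14, -0.004], [-0.005, -0.003, -1.0]]
wrist_force: [0.8, 0.2, 0.3]
finger_gap: 0.0929
```

```bash
python3 -c "
from h import *
st()"
```

```text
t 7.65 p [482.5  90.6 131.2] jaw -8.04 tilt [-0.21 -0.24] F [0.8 0.2 0.3] M [-0.07 -0.11  0.06] gap 92.9
```

Request:
carry_out --targets '[0,0,-3,-2,-40,0,1,0,0,-3,-2,-42,0,1,0,0,-3,-2,-42,0,1,0,0,-3,-2,-42,0,1,0,0,-3,-2,-42,0,1,0,0,-3,-2,-42,0,1,0,0,-3,0,-42,0,1,0,0,-3,0,-36,0,1,0,0,0,0,0,0,1,0,0,0,0,0,0,1]'

```text
time_s: 8.65
position: [0.4708, -0.2489, 0.1368]
ee_rot: [[0.542, 0.84, 0.006], [0.84, -0.542, -0.006], [-0.002, 0.009, -1.0]]
wrist_force: [-1.5, 0.4, -0.2]
finger_gap: 0.0931
```

```bash
python3 -c "
from h import *
b=snap('scene','s7');st();crop(b,'b7',265,130,395,240,6)"
```

```text
t 8.7 p [ 471.  -248.7  136.9] jaw -32.78 tilt [ 0.38 -0.37] F [-0.7 -0.  -0.4] M [-0.05 -0.1  -0.  ] gap 92.6
```

View pics/b7.png

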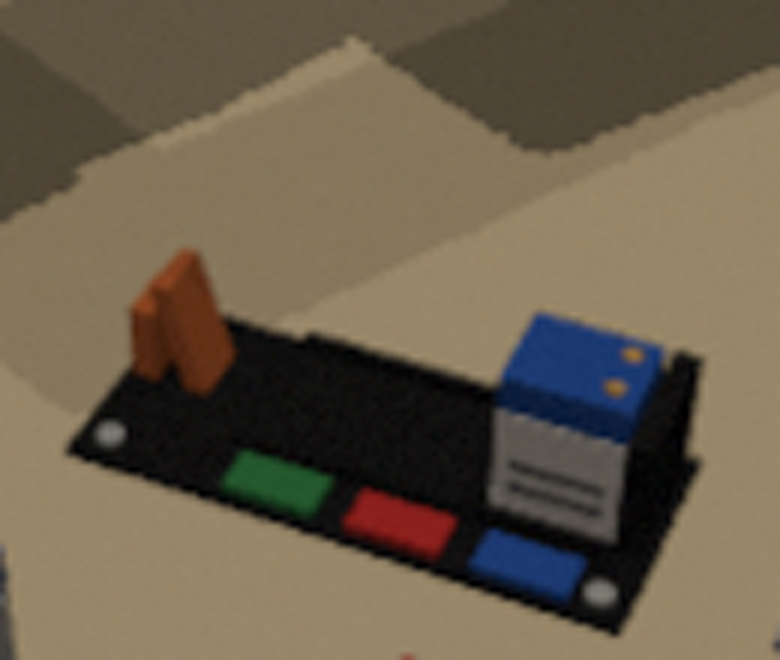

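Request:
carry_out --targets '[0.4,0.4,1,0,-14,-5,1,0,0,0,0,0,-20,1,0,0,0,0,0,-25,1,0,0,0,0,0,-25,1,0,0,0,0,0,-20,1,0,0,0,0,0,-8,1,0,0,0,0,0,0,1]'

```text
time_s: 9.4
position: [0.4728, -0.2552, 0.032]
ee_rot: [[0.515, 0.857, 0.001], [0.857, -0.515, 0.001], [0.001, 0.0, -1.0]]
wrist_force: [0.2, 0.5, 0.0]
finger_gap: 0.0928
```

```bash
python3 -c "
from h import *
a=snap('top','t8');b=snap('scene','s8');st();crop(b,'b8',170,110,270,200,7);crop(a,'a8',400,220,510,310,7)"
```

```text
t 9.5 p [ 473.3 -255.9   33.2] jaw -31.04 tilt [ 0.15 -0.02] F [-0.8 -0.  -0.1] M [-0.06 -0.06  0.03] gap 92.9
```

View pics/b8.png

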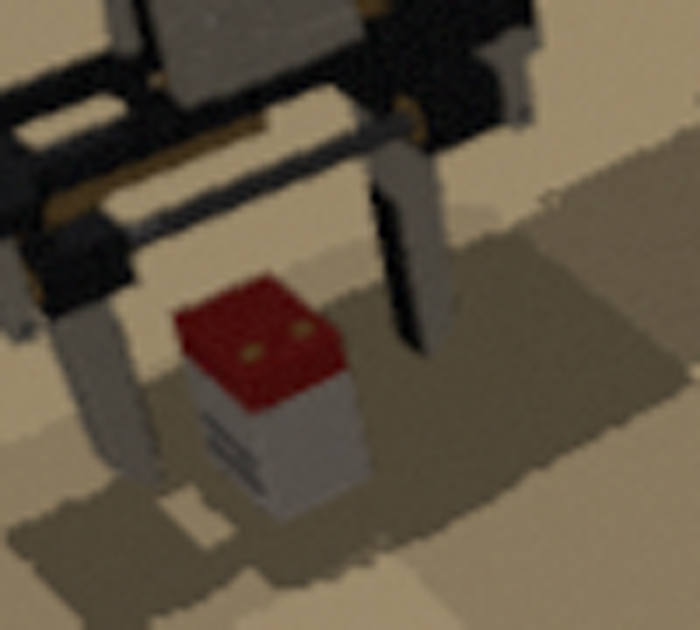

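View pics/a8.png

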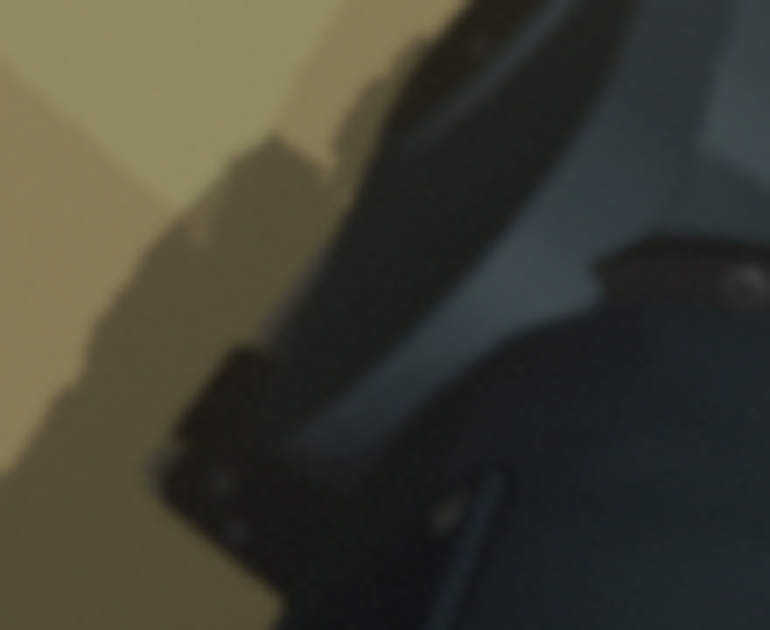

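Request:
carry_out --targets '[0,0,0,-2,-7,-5,1,0,0,0,0,0,-4,1,0,0,0,0,0,0,1]'

```text
time_s: 9.8
position: [0.4724, -0.2641, 0.0258]
ee_rot: [[0.515, 0.857, 0.006], [0.857, -0.515, -0.003], [0.001, 0.006, -1.0]]
wrist_force: [0.4, 0.1, -0.2]
finger_gap: 0.0928
```

```bash
python3 -c "
from h import *
b=snap('scene','s9');st();crop(b,'b9',170,110,270,200,7)
o=ctrl.observe();p=o['position'];R=o['ee_rot'];print((proj(b,[p,p+R@[0,.0465,0],p-R@[0,.0465,0]])-[170,110])*7)"
```

```text
t 9.85 p [ 472.5 -264.2   26.1] jaw -31.01 tilt [ 0.35 -0.16] F [ 0.2 -0.7 -0.1] M [-0.04 -0.04 -0.02] gap 93.1
[[264.76986063 411.80519672]
 [134.38977026 472.55196675]
 [388.28659721 354.25620461]]
```

View pics/b9.png

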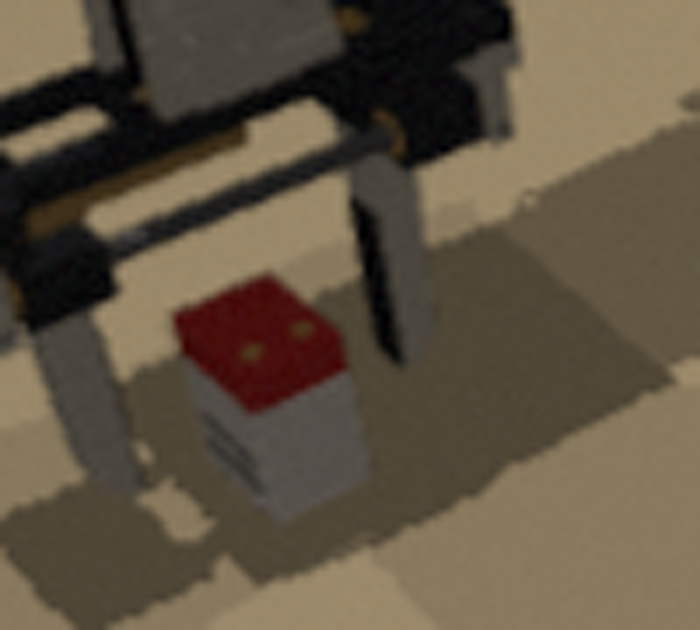

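Request:
carry_out --targets '[0.2,0.3,-0.5,0,0,-2,0.1,0,0,0,0,0,0,0.1,0,0,0,0,0,0,0.1,0,0,0,0,0,0,0.1,0,0,0,0,0,0,0.1,0,0,0,0,0,0,0.1,0,0,0,0,0,0,0.1,0,0,0,0,0,0,0.1]'

```text
time_s: 10.65
position: [0.4724, -0.2641, 0.0244]
ee_rot: [[0.523, 0.852, 0.0], [0.852, -0.523, 0.001], [0.001, -0.0, -1.0]]
wrist_force: [-1.0, 1.3, 0.3]
finger_gap: 0.0361
```

```bash
python3 -c "
from h import *
b=snap('scene','s10');st();crop(b,'b10',170,110,270,200,7)"
```

```text
t 10.7 p [ 472.4 -264.1   24.3] jaw -31.56 tilt [0.01 0.06] F [-0.6  0.3  1.2] M [ 0.08  0.16 -0.  ] gap 35.7
```

View pics/b10.png

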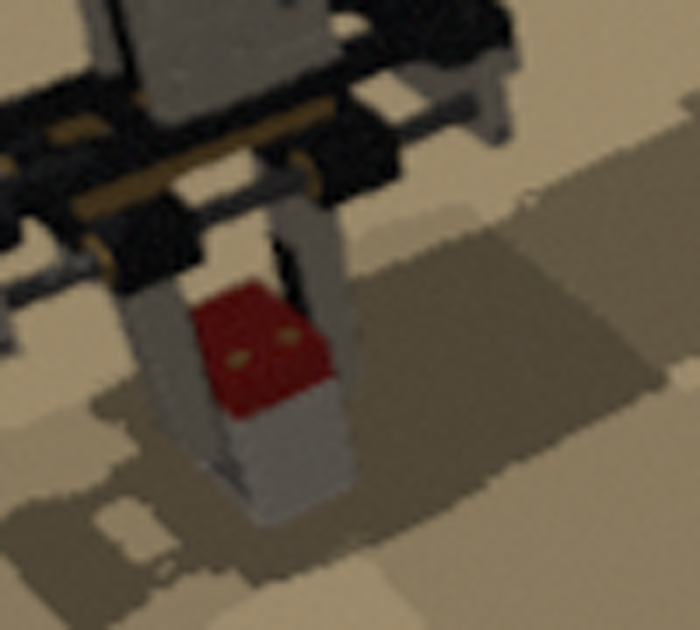

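Request:
carry_out --targets '[0,0,0,0,0,30,0.1,0,0,0,0,0,35,0.1,0,0,0,0,5,30,0.1,0,0,3,1,35,0,0.1,0,0,4,1,45,0,0.1,0,0,4,1,45,0,0.1,0,0,4,1,45,0,0.1,0,0,4,1,45,0,0.1,0,0,4,0,35,0,0.1,0,0,0,0,20,0,0.1]'

```text
time_s: 11.7
position: [0.4756, 0.0185, 0.1222]
ee_rot: [[0.138, 0.99, 0.002], [0.99, -0.138, 0.001], [0.001, 0.002, -1.0]]
wrist_force: [0.1, -0.1, -1.5]
finger_gap: 0.0362
```

Request:
carry_out --targets '[0,0,0,0,10,0,0.1,0,0,0,0,0,0,0.1]'

```text
time_s: 11.9
position: [0.4753, 0.0308, 0.1221]
ee_rot: [[0.135, 0.991, 0.002], [0.991, -0.135, 0.001], [0.001, 0.002, -1.0]]
wrist_force: [-1.2, -1.3, -2.8]
finger_gap: 0.0362
```

```bash
python3 -c "
from h import *
b=snap('scene','s11');st();crop(b,'b11',265,130,395,240,6)"
```

```text
t 11.95 p [475.3  30.2 122.1] jaw -7.78 tilt [0.1  0.05] F [-0.1 -0.4 -1. ] M [-0.09 -0.14  0.02] gap 36.1
```

View pics/b11.png

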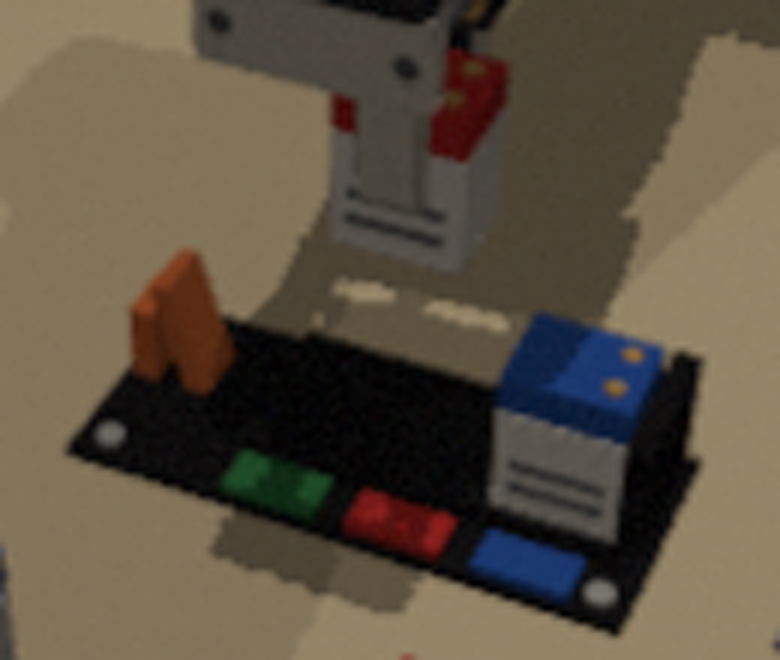

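Request:
carry_out --targets '[0,0,-0.4,1,4,-10,0.1,0,0,0,0,0,-20,0.1,0,0,0,0,0,-25,0.1,0,0,0,0,0,-20,0.1,0,0,0,0,0,-8,0.1,0,0,0,0,0,-1,0.1]'

```text
time_s: 12.55
position: [0.4771, 0.0293, 0.033]
ee_rot: [[0.152, 0.988, 0.003], [0.988, -0.152, 0.0], [0.001, 0.003, -1.0]]
wrist_force: [0.1, 0.3, -0.8]
finger_gap: 0.0361
```

```bash
python3 -c "
from h import *
b=snap('scene','s12');st();crop(b,'b12',265,130,395,240,6)"
```

```text
t 12.6 p [477.2  29.3  33.3] jaw -8.76 tilt [0.2  0.02] F [-0.3 -0.6 -2.1] M [-0.03 -0.06  0.03] gap 35.6
```

View pics/b12.png

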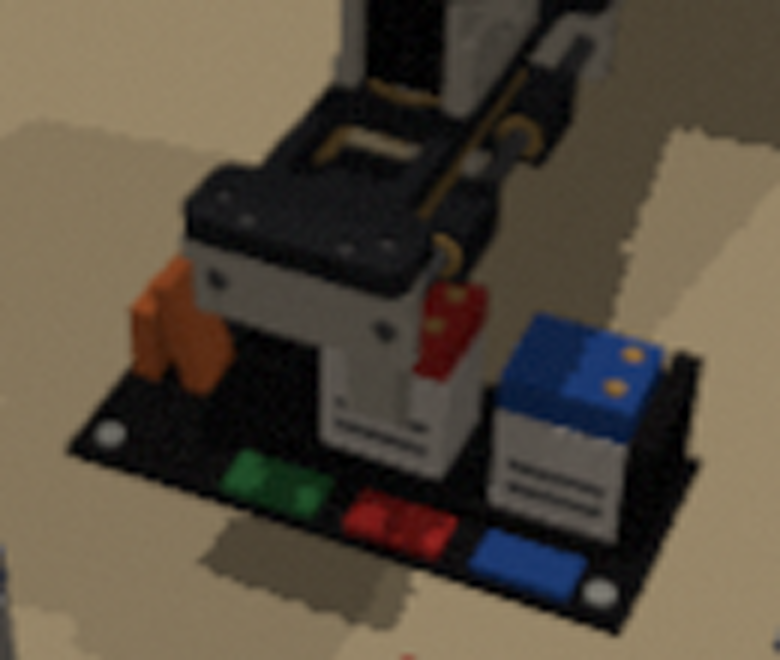

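Request:
carry_out --targets '[0,0.2,0.6,-1,0,-3,0.1,0,0,0,0,0,-2,0.1,0,0,0,1,5,0,0.1,0,0,0,1,5,0,0.1,0,0,0,0,1,0,0.1]'

```text
time_s: 13.1
position: [0.4801, 0.0408, 0.0303]
ee_rot: [[0.142, 0.99, 0.004], [0.99, -0.142, 0.0], [0.001, 0.004, -1.0]]
wrist_force: [-0.7, -0.3, -1.5]
finger_gap: 0.036
```

```bash
python3 -c "
from h import *
b=snap('scene','s13');st();crop(b,'b13',265,130,395,240,6)"
```

```text
t 13.15 p [480.   40.7  30.3] jaw -8.17 tilt [0.23 0.01] F [ 0.5 -0.2 -2.1] M [-0.   -0.13 -0.01] gap 35.6
```

View pics/b13.png

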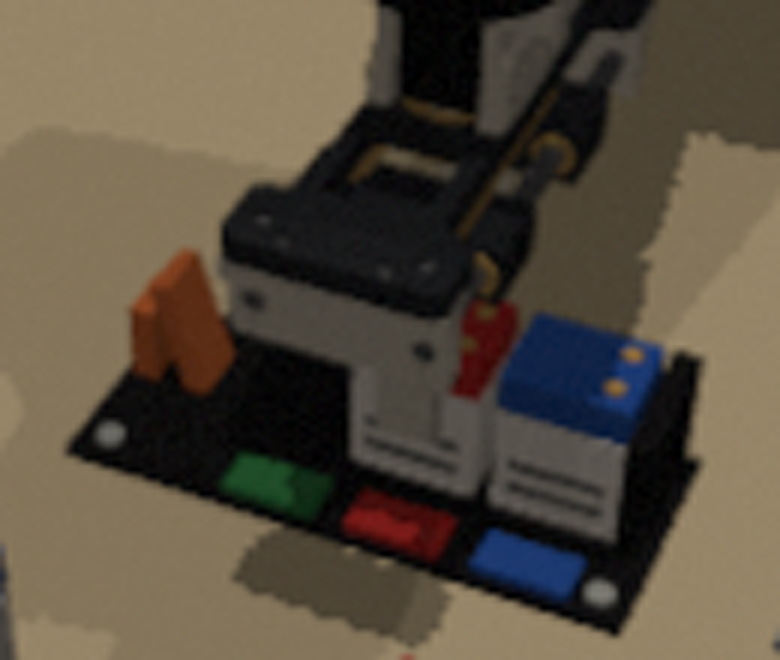

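```bash
python3 -c "
from h import *
b=load('s13');o=(265,130);O=np.array([474,29.3])
for z,q in((4,(490,510)),(4,(615,543)),(6,(350,462)),(6,(470,497)),(8,(243,450)),(8,(333,487)),(8,(490,528)),(8,(587,562))):
  w=cr(b,*q,o,6,z/1000);print(q,R2(-8.2).T@(w[:2]-O))
"
```

```text
(490, 510) [22.95305663 40.11534349]
(615, 543) [19.74256178 84.1002332 ]
(350, 462) [ 23.51157636 -12.24931267]
(470, 497) [21.89392187 32.20674646]
(243, 450) [ 35.73071367 -47.85320174]
(333, 487) [ 39.19801942 -11.64456247]
(490, 528) [34.72903473 44.53047896]
(587, 562) [35.81294378 79.52320252]
```

Request:
carry_out --targets '[0,0.2,0,-2,0,-1.5,0.1,0,0,0,0,2,-1,0.1,0,0,0,0,2,0,0.1,0,0,0,0,1,0,0.1]'

```text
time_s: 13.55
position: [0.4782, 0.0459, 0.0284]
ee_rot: [[0.142, 0.99, 0.001], [0.99, -0.142, -0.0], [-0.0, 0.001, -1.0]]
wrist_force: [0.2, -0.1, -1.5]
finger_gap: 0.0361
```

```bash
python3 -c "
from h import *
st()"
```

```text
t 13.55 p [478.2  45.9  28.4] jaw -8.14 tilt [ 0.08 -0.01] F [ 0.2 -0.1 -1.5] M [-0.08 -0.06 -0.02] gap 36.1
```

Request:
carry_out --targets '[0,0,0,0,2,0,0.1,0,0,0,0,2,0,0.1]'

```text
time_s: 13.75
position: [0.4783, 0.0465, 0.0285]
ee_rot: [[0.139, 0.99, 0.001], [0.99, -0.139, -0.006], [-0.006, 0.002, -1.0]]
wrist_force: [-1.3, -28.2, 3.0]
finger_gap: 0.0355
```

```bash
python3 -c "
from h import *
st();b=snap('scene','s14');crop(b,'b14',265,130,395,240,6)"
```

```text
t 13.75 p [478.3  46.5  28.5] jaw -7.96 tilt [ 0.06 -0.34] F [ -1.3 -28.2   3. ] M [-4.37  0.15 -0.07] gap 35.5
```

View pics/b14.png

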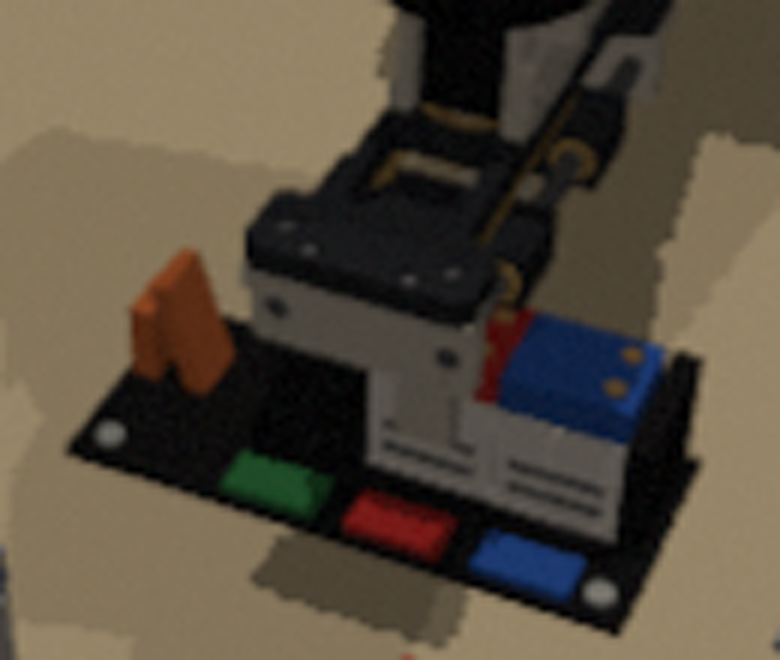

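Request:
carry_out --targets '[0,0,0,0,-0.5,0,0.1,0,0,0,0,0,0,1,0,0,0,0,0,0,1,0,0,0,0,0,0,1,0,0,0,0,0,0,1,0,0,0,0,0,0,1,0,0,0,0,0,15,1,0,0,0,0,0,25,1,0,0,0,0,0,30,1,0,0,0,0,0,30,1]'

```text
time_s: 14.8
position: [0.4756, 0.0463, 0.1283]
ee_rot: [[0.139, 0.99, -0.007], [0.99, -0.139, -0.006], [-0.007, -0.006, -1.0]]
wrist_force: [0.6, -0.6, 0.1]
finger_gap: 0.0927
```

```bash
python3 -c "
from h import *
st()"
```

```text
t 14.8 p [475.6  46.3 128.3] jaw -7.97 tilt [-0.39 -0.33] F [ 0.6 -0.6  0.1] M [-0.07 -0.1   0.01] gap 92.7
```

Request:
carry_out --targets '[0.3,-0.4,4,0,30,0,1,0,0,5,0,40,0,1,0,0,5,0,40,0,1,0,0,5,0,40,0,1,0,0,5,-1,35,0,1,0,0,5,-1,20,0,1,0,0,5,0,10,0,1,0,0,0,0,0,0,1]'

```text
time_s: 15.6
position: [0.4746, 0.2707, 0.1335]
ee_rot: [[-0.459, 0.888, 0.009], [0.889, 0.459, 0.006], [0.001, 0.011, -1.0]]
wrist_force: [0.5, 0.1, 0.8]
finger_gap: 0.0929
```

```bash
python3 -c "
from h import *
b=snap('scene','s15');st();crop(b,'b15',265,130,395,240,6)
a=snap('top','t15');st();crop(a,'a15',240,195,380,285,5.5)"
```

```text
t 15.65 p [474.6 270.1 133.5] jaw 27.12 tilt [0.52 0.33] F [ 0.2 -0.6  0.3] M [-0.07 -0.09 -0.06] gap 93.3
t 15.7 p [474.7 269.4 133.5] jaw 27.02 tilt [0.51 0.32] F [ 0.1 -0.3 -0.5] M [ 0.01 -0.14  0.06] gap 93.0
```

View pics/b15.png

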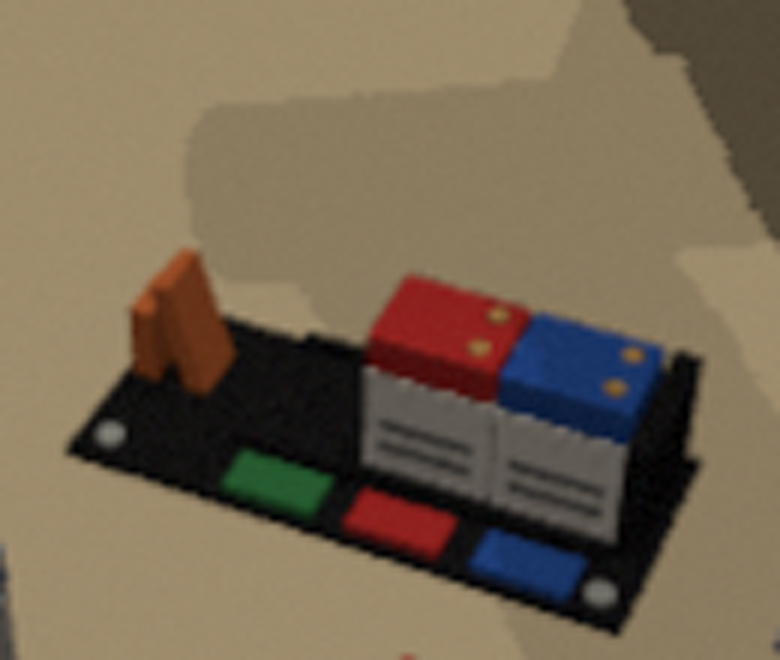

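View pics/a15.png

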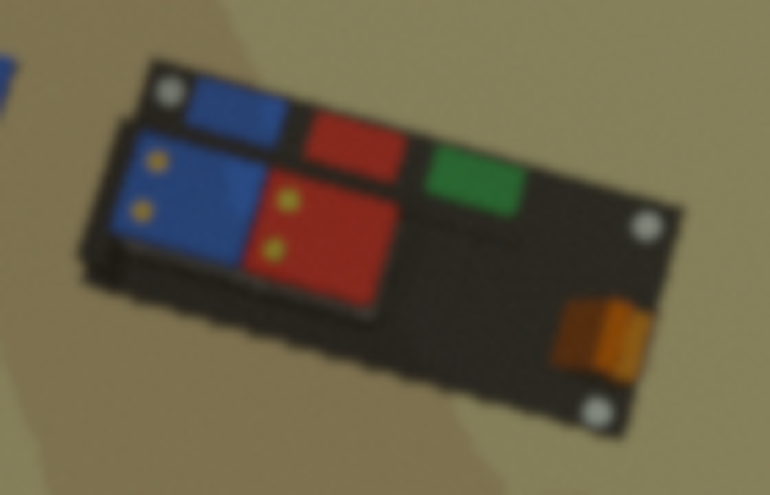

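```bash
python3 -c "
from h import *
a=load('t15');b=load('s15')
for k,P in dict(blue=[(143,128),(270,163),(243,268),(108,235)],red=[(272,163),(403,202),(372,307),(243,270)]).items():
  w=np.mean([cr(a,*q,(240,195),5.5,.064)[:2] for q in P],0);print(k,w,R2(-8.2).T@(w-[470.7,28.7]))
for k,P in dict(blue=[(543,312),(662,346),(625,413),(500,382)],red=[(413,272),(530,308),(497,375),(370,338)]).items():
  w=np.mean([cr(b,*q,(265,130),6,.064)[:2] for q in P],0);print(k,w,R2(-8.2).T@(w-[474,29.3]))
for z,q in ((4,(490,510)),(4,(615,543)),(4,(362,465))): print(R2(-8.2).T@(cr(b,*q,(265,130),6,z/1000)[:2]-[474,29.3]))
"
```

```text
blue [482.99762372  88.58072184] [ 3.63117215 61.02251213]
red [476.71720412  42.00710956] [ 4.05770677 14.02928815]
blue [486.55002301  89.52537827] [ 3.83183299 61.39964431]
red [479.2147115   43.86839895] [ 3.08352228 15.16322374]
[22.95305663 40.11534349]
[19.74256178 84.1002332 ]
[21.21112401 -8.64868892]
```

Request:
carry_out --targets '[-0.3,0.5,-1,-2,0,-10,1,0,0,0,0,0,-20,1,0,0,0,0,0,-25,1,0,0,0,0,0,-25,1,0,0,0,0,0,-15,1,0,0,0,0,0,-7,1,0,0,0,0,0,0,1]'

```text
time_s: 16.4
position: [0.4719, 0.2637, 0.0252]
ee_rot: [[-0.417, 0.909, -0.003], [0.909, 0.417, -0.002], [-0.001, -0.004, -1.0]]
wrist_force: [0.5, -0.0, 0.2]
finger_gap: 0.0929
```

```bash
python3 -c "
from h import *
b=snap('scene','s16');st();crop(b,'b16',410,140,510,250,6)
o=ctrl.observe();p=o['position'];R=o['ee_rot'];print((proj(b,[p,p+R@[0,.0465,0],p-R@[0,.0465,0]])-[410,140])*6)"
```

```text
t 16.45 p [472.2 263.9  25.8] jaw 24.67 tilt [-0.15 -0.1 ] F [-1.  -0.9  0.8] M [ 0.   -0.12 -0.04] gap 93.4
[[234.87185726 461.99936146]
 [294.04823633 568.04720788]
 [180.91240325 365.30057756]]
```

View pics/b16.png

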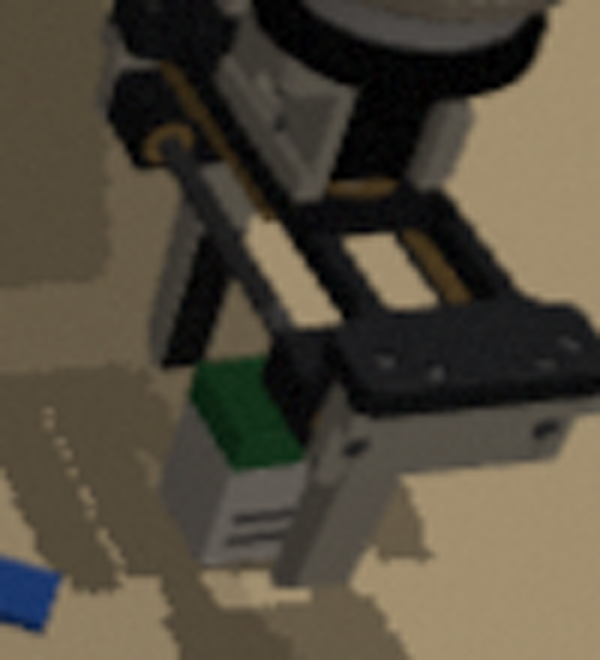

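Request:
carry_out --targets '[0,0,1.2,0,5,-1,1,0,0,0,0,1,0,0.1,0,0,0,0,0,0,0.1,0,0,0,0,0,0,0.1,0,0,0,0,0,0,0.1,0,0,0,0,0,0,0.1,0,0,0,0,0,0,0.1,0,0,0,0,0,0,0.1,0,0,0,0,0,0,0.1]'

```text
time_s: 17.35
position: [0.4736, 0.2709, 0.0277]
ee_rot: [[-0.437, 0.9, 0.002], [0.9, 0.437, 0.0], [-0.001, 0.001, -1.0]]
wrist_force: [-0.2, 0.1, 0.4]
finger_gap: 0.0359
```

```bash
python3 -c "
from h import *
st()"
```

```text
t 17.35 p [473.6 270.9  27.7] jaw 25.89 tilt [0.09 0.  ] F [-0.2  0.1  0.4] M [-0.05  0.08 -0.02] gap 35.9
```

Request:
carry_out --targets '[0,0,0,0,0,30,0.1,0,0,0,0,0,40,0.1,0,0,0,0,0,35,0.1,0,0,-4,-1,-30,0,0.1,0,0,-5,-1,-42,0,0.1,0,0,-5,-1,-42,0,0.1,0,0,-5,-1,-42,0,0.1,0,0,-5,-1,-42,0,0.1,0,0,-5,-1,-38,0,0.1,0,0,-4,0,-25,0,0.1]'

```text
time_s: 18.35
position: [0.4644, 0.0028, 0.1356]
ee_rot: [[0.14, 0.99, 0.001], [0.99, -0.14, -0.0], [-0.0, 0.001, -1.0]]
wrist_force: [0.3, -0.3, -2.0]
finger_gap: 0.036
```

Request:
carry_out --targets '[0,0,0,0,-10,0,0.1,0,0,0,0,0,0,0.1]'

```text
time_s: 18.55
position: [0.4641, -0.0098, 0.1355]
ee_rot: [[0.143, 0.99, 0.0], [0.99, -0.143, -0.0], [-0.0, 0.0, -1.0]]
wrist_force: [-1.0, 1.0, -2.3]
finger_gap: 0.0359
```

```bash
python3 -c "
from h import *
b=snap('scene','s17');st();crop(b,'b17',265,110,395,240,5)"
```

```text
t 18.6 p [464.1  -9.1 135.4] jaw -8.21 tilt [ 0.01 -0.02] F [ 1.5 -0.  -1. ] M [-0.02 -0.08 -0.03] gap 35.9
```

View pics/b17.png

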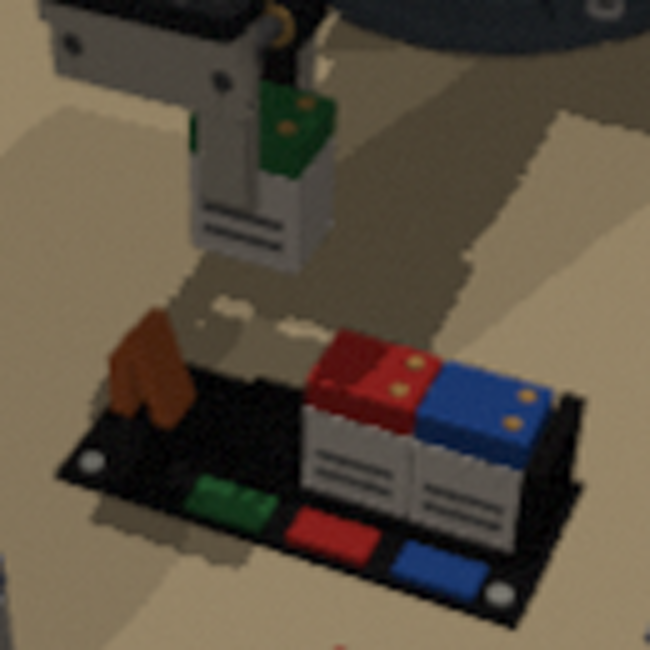

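Request:
carry_out --targets '[0,0,0,3,2,-10,0.1,0,0,0,0,0,-25,0.1,0,0,0,0,0,-25,0.1,0,0,0,0,0,-22,0.1,0,0,0,0,0,-13,0.1,0,0,0,0,0,-5,0.1,0,0,0,0,0,0,0.1]'

```text
time_s: 19.3
position: [0.4695, -0.0019, 0.0302]
ee_rot: [[0.124, 0.992, 0.004], [0.992, -0.124, -0.005], [-0.005, 0.004, -1.0]]
wrist_force: [-8.7, -14.1, 26.0]
finger_gap: 0.0359
```

```bash
python3 -c "
from h import *
b=snap('scene','s18');st();crop(b,'b18',265,130,395,240,6)"
```

```text
t 19.35 p [469.4  -1.9  30.3] jaw -7.13 tilt [ 0.21 -0.3 ] F [ -2.9 -13.9   5.7] M [-2.18  0.61 -0.2 ] gap 35.7
```

View pics/b18.png

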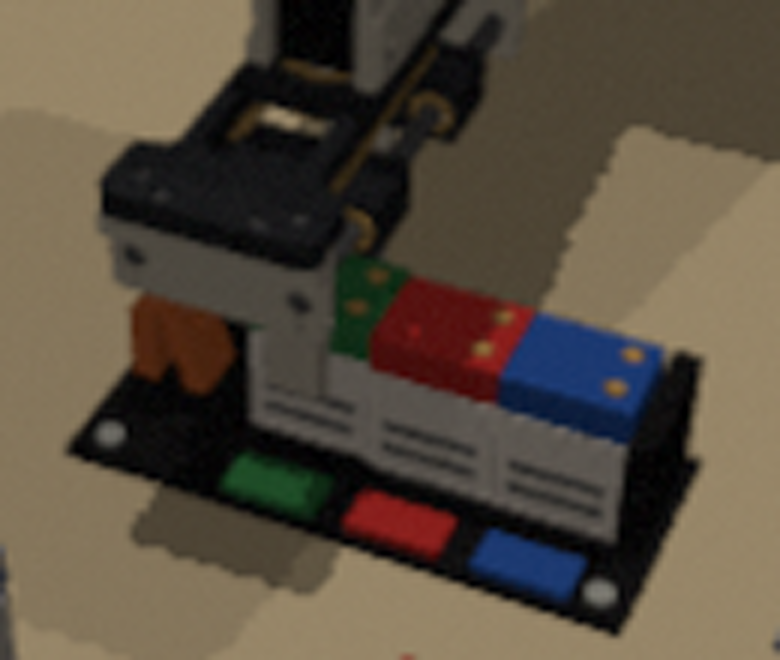

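Request:
carry_out --targets '[0.3,0.2,-1,0,-4,0,0.1,0,0,0,-1,0,0,0.1]'

```text
time_s: 19.55
position: [0.47, -0.0037, 0.0303]
ee_rot: [[0.137, 0.991, 0.003], [0.991, -0.137, -0.0], [0.0, 0.003, -1.0]]
wrist_force: [0.9, -3.6, 6.8]
finger_gap: 0.0358
```

```bash
python3 -c "
from h import *
st()"
```

```text
t 19.55 p [470.   -3.7  30.3] jaw -7.88 tilt [ 0.15 -0.01] F [ 0.9 -3.6  6.8] M [-0.77 -0.12 -0.02] gap 35.8
```

Request:
carry_out --targets '[0,0,-0.3,-2,-1,0,0.1,0,0,0,0,0,0,0.1,0,0,0,0,2,0,0.1,0,0,0,0,2,0,0.1]'

```text
time_s: 19.95
position: [0.4703, 0.0001, 0.0302]
ee_rot: [[0.129, 0.992, 0.006], [0.992, -0.129, -0.007], [-0.006, 0.007, -1.0]]
wrist_force: [-4.3, -30.1, 8.4]
finger_gap: 0.0361
```

```bash
python3 -c "
from h import *
st()"
```

```text
t 19.95 p [4.703e+02 1.000e-01 3.020e+01] jaw -7.41 tilt [ 0.35 -0.4 ] F [ -4.3 -30.1   8.4] M [-4.87  0.96 -0.29] gap 36.1
```

Request:
carry_out --targets '[0.4,0.3,-0.7,0,-1,0,0.1,0,0,0,0,0,0,1,0,0,0,0,0,0,1,0,0,0,-1,0,0,1,0,0,0,-1,0,0,1,0,0,0,0,0,0,1]'

```text
time_s: 20.55
position: [0.4685, 0.0035, 0.0284]
ee_rot: [[0.131, 0.991, 0.0], [0.991, -0.131, -0.0], [-0.0, 0.0, -1.0]]
wrist_force: [-0.2, -0.2, -0.6]
finger_gap: 0.0713
```

```bash
python3 -c "
from h import *
st()"
```

```text
t 20.55 p [468.5   3.5  28.4] jaw -7.56 tilt [ 0.02 -0.03] F [-0.2 -0.2 -0.6] M [-0.09 -0.08 -0.01] gap 71.3
```

Request:
carry_out --targets '[0,0,-0.6,2,15,1,1,0,0,0,3.5,25,1,1,0,0,0,3.5,25,0,1,0,0,0,3,14,0,1,0,0,0,0,2,0,1]'

```text
time_s: 21.05
position: [0.4807, 0.0872, 0.0303]
ee_rot: [[0.143, 0.99, 0.001], [0.99, -0.143, -0.0], [-0.0, 0.001, -1.0]]
wrist_force: [0.6, 0.6, 0.1]
finger_gap: 0.093
```

```bash
python3 -c "
from h import *
st()"
```

```text
t 21.05 p [480.7  87.2  30.3] jaw -8.24 tilt [ 0.04 -0.02] F [0.6 0.6 0.1] M [-0.01 -0.02 -0.05] gap 93.0
```

Now I'll close to centre blue, reopen, then do the same for red.

Request:
carry_out --targets '[0,0,0,0,0,0,0.1,0,0,0,0,0,0,0.1,0,0,0,0,0,0,0.1,0,0,0,0,0,0,0.1,0,0,0,0,0,0,0.1,0,0,0,0,0,0,0.1,0,0,0,0,0,0,0.1]'

```text
time_s: 21.75
position: [0.4802, 0.0848, 0.0301]
ee_rot: [[0.145, 0.989, 0.0], [0.989, -0.145, -0.001], [-0.001, 0.0, -1.0]]
wrist_force: [1.2, 0.9, -0.1]
finger_gap: 0.0413
```

```bash
python3 -c "
from h import *
st()"
```

```text
t 21.75 p [480.2  84.8  30.1] jaw -8.35 tilt [ 0.01 -0.04] F [ 1.2  0.9 -0.1] M [-0.04 -0.3   0.01] gap 41.3
```

Request:
carry_out --targets '[0,0,0,0,0,0,0.1,0,0,0,0,0,0,0.1,0,0,0,0,0,0,0.1,0,0,0,0,2,0,0.1]'

```text
time_s: 22.15
position: [0.4803, 0.0851, 0.0302]
ee_rot: [[0.143, 0.99, 0.0], [0.99, -0.143, -0.004], [-0.003, 0.001, -1.0]]
wrist_force: [0.2, -32.4, 4.5]
finger_gap: 0.0358
```

```bash
python3 -c "
from h import *
st()"
```

```text
t 22.15 p [480.3  85.1  30.2] jaw -8.25 tilt [ 0.  -0.2] F [  0.2 -32.4   4.5] M [-5.41 -0.03  0.05] gap 35.8
```

Request:
carry_out --targets '[0.2,0,0,0,-1,0,0.1,0,0,0,0,0,0,1,0,0,0,0,0,0,1,0,0,0,0,0,0,1,0,0,0,-3,-20,0,1,0,0,0,-3,-20,0,1,0,0,0,0,-2,0,1,0,0,0,0,0,0,1]'

```text
time_s: 22.95
position: [0.4742, 0.0418, 0.0302]
ee_rot: [[0.143, 0.99, 0.0], [0.99, -0.143, 0.0], [0.0, 0.0, -1.0]]
wrist_force: [0.8, 0.4, 0.2]
finger_gap: 0.087
```

```bash
python3 -c "
from h import *
st()"
```

```text
t 22.95 p [474.2  41.8  30.2] jaw -8.2 tilt [0.01 0.  ] F [0.8 0.4 0.2] M [-0.08 -0.08  0.01] gap 87.0
```

Request:
carry_out --targets '[0,0,0,0,0,0,0.1,0,0,0,0,0,0,0.1,0,0,0,0,0,0,0.1,0,0,0,0,0,0,0.1,0,0,0,0,0,0,0.1,0,0,0,0,0,0,0.1,0,0,0,0,0,0,0.1,0,0,0,0,0,0,0.1,0,0,0,0,0,0,0.1,0,0,0,0,2,0,0.1]'

```text
time_s: 23.95
position: [0.4748, 0.0457, 0.0303]
ee_rot: [[0.14, 0.99, 0.001], [0.99, -0.14, -0.0], [-0.0, 0.001, -1.0]]
wrist_force: [1.2, -26.2, 3.0]
finger_gap: 0.0358
```

```bash
python3 -c "
from h import *
st()"
```

```text
t 23.95 p [474.8  45.7  30.3] jaw -8.07 tilt [ 0.05 -0.03] F [  1.2 -26.2   3. ] M [-4.35 -0.12  0.04] gap 35.8
```

Request:
carry_out --targets '[0,0,0,0,-1,0,0.1,0,0,0,0,0,0,1,0,0,0,0,0,0,1,0,0,0,0,0,0,1,0,0,0,-3,-20,0,1,0,0,0,-3,-20,0,1,0,0,0,0,-3,0,1,0,0,0,0,0,0,1]'

```text
time_s: 24.75
position: [0.4687, 0.0015, 0.0303]
ee_rot: [[0.14, 0.99, 0.001], [0.99, -0.14, -0.0], [0.0, 0.001, -1.0]]
wrist_force: [-0.6, 0.2, 0.2]
finger_gap: 0.0872
```

```bash
python3 -c "
from h import *
st()"
```

```text
t 24.75 p [468.7   1.5  30.3] jaw -8.05 tilt [ 0.06 -0.  ] F [-0.6  0.2  0.2] M [-0.05 -0.03  0.01] gap 87.2
```

Request:
carry_out --targets '[0,0,-0.1,0,0,0,0.1,0,0,0,0,0,0,0.1,0,0,0,0,0,0,0.1,0,0,0,0,0,0,0.1,0,0,0,0,0,0,0.1,0,0,0,0,0,0,0.1,0,0,0,0,0,0,0.1,0,0,0,0,0,0,0.1,0,0,0,0,0,0,0.1,0,0,0,0,2,0,0.1]'

```text
time_s: 25.75
position: [0.4691, 0.0053, 0.0304]
ee_rot: [[0.14, 0.99, 0.001], [0.99, -0.14, -0.0], [-0.0, 0.001, -1.0]]
wrist_force: [-1.2, -26.0, 1.9]
finger_gap: 0.0359
```

Request:
carry_out --targets '[0,0,0,0,1,0,0.1,0,0,0,0,0,0,0.1]'

```text
time_s: 25.95
position: [0.4691, 0.0049, 0.0304]
ee_rot: [[0.139, 0.99, 0.001], [0.99, -0.139, -0.003], [-0.003, 0.002, -1.0]]
wrist_force: [0.4, 0.1, -0.7]
finger_gap: 0.0357
```

```bash
python3 -c "
from h import *
st()"
```

```text
t 25.95 p [469.1   4.9  30.4] jaw -7.99 tilt [ 0.08 -0.16] F [ 0.4  0.1 -0.7] M [ 0.11 -0.07  0.01] gap 35.7
```

Request:
carry_out --targets '[0,0,0,0,0,0,1,0,0,0,0,0,0,1,0,0,0,0,0,0,1,0,0,0,0,0,0,1,0,0,0,0,0,15,1,0,0,0,0,0,30,1,0,0,0,0,0,30,1,0,0,3,20,-28,20,1,0,0,4,25,-35,0,1,0,0,4,25,-35,0,1]'

```text
time_s: 26.95
position: [0.5377, -0.0919, 0.1296]
ee_rot: [[-0.063, 0.998, -0.001], [0.998, 0.063, -0.003], [-0.003, -0.002, -1.0]]
wrist_force: [0.1, 0.7, 0.0]
finger_gap: 0.0928
```

Request:
carry_out --targets '[0,0,4,25,-35,0,1,0,0,4,25,-35,0,1,0,0,4,25,-33,0,1,0,0,4,22,-28,0,1,0,0,3,10,-15,0,1,0,0,0,0,0,0,1]'

```text
time_s: 27.55
position: [0.6498, -0.2479, 0.1291]
ee_rot: [[-0.397, 0.918, 0.002], [0.918, 0.397, -0.003], [-0.004, 0.0, -1.0]]
wrist_force: [-0.5, 0.1, 0.3]
finger_gap: 0.093
```

```bash
python3 -c "
from h import *
b=snap('scene','s19');st();crop(b,'b19',265,130,395,240,6)
a=snap('top','t19');st();crop(a,'a19',240,195,380,285,5.5)"
```

```text
t 27.6 p [ 649.1 -246.9  129. ] jaw 23.32 tilt [ 0.05 -0.17] F [ 0.2  0.3 -0.3] M [-0.04 -0.14 -0.01] gap 92.9
t 27.65 p [ 648.8 -245.9  129.2] jaw 23.32 tilt [ 0.03 -0.15] F [ 0.2  0.8 -0.3] M [-0.02 -0.15  0.02] gap 93.1
```

View pics/b19.png

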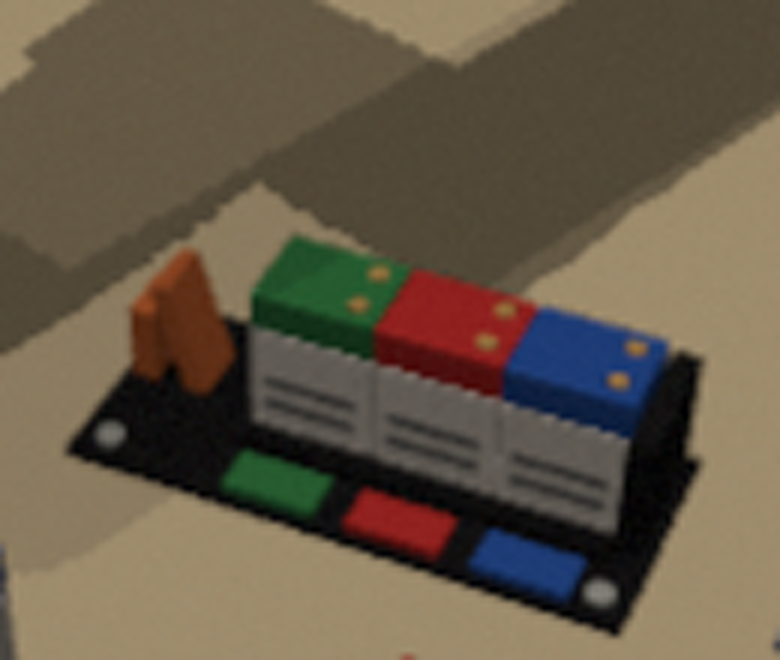

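View pics/a19.png

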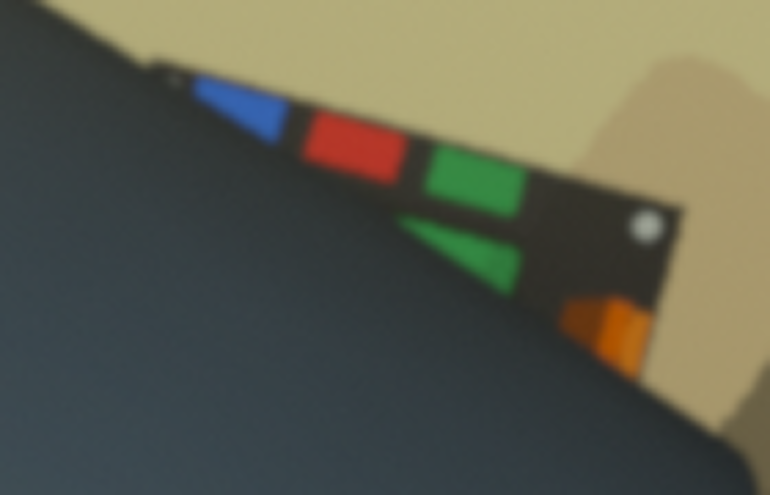

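```bash
python3 -c "
from h import *
b=load('s19')
for k,P in dict(blue=[(545,307),(667,341),(633,408),(508,375)],red=[(420,268),(535,304),(505,367),(378,330)],green=[(295,233),(413,268),(378,330),(253,292)]).items():
  w=np.mean([cr(b,*q,(265,130),6,.064)[:2] for q in P],0);print(k,w,R2(-8.2).T@(w-[474,29.3]))
"
```

```text
blue [483.33168479  90.75767695] [ 0.47063687 62.1603161 ]
red [475.56201313  45.35608995] [-0.74401952 16.11472446]
green [ 4.69120073e+02 -5.09000923e-02] [ -0.64374839 -29.74684208]
```

Request:
carry_out --targets '[0,0,-0.8,12,-9,-5,1,0,0,0,1,-1,-20,1,0,0,0,0,0,-25,1,0,0,0,0,0,-25,1,0,0,0,0,0,-10,1,0,0,0,0,0,0,1]'

```text
time_s: 28.25
position: [0.6601, -0.2486, 0.0441]
ee_rot: [[-0.38, 0.925, 0.0], [0.925, 0.38, -0.002], [-0.002, -0.0, -1.0]]
wrist_force: [-0.6, -0.4, 0.2]
finger_gap: 0.0932
```

```bash
python3 -c "
from h import *
b=snap('scene','s20');st();crop(b,'b20',110,150,230,270,5)
o=ctrl.observe();p=o['position'];R=o['ee_rot'];print((proj(b,[p,p+R@[0,.0465,0],p-R@[0,.0465,0]])-[110,150])*5)"
```

```text
t 28.3 p [ 660.4 -248.7   44.9] jaw 22.34 tilt [ 0.07 -0.11] F [ 0.1 -0.2  0.2] M [ 0.01 -0.15 -0.01] gap 92.8
[[269.5323862  359.95991188]
 [243.36620013 454.11758188]
 [293.27118855 274.53705687]]
```

View pics/b20.png

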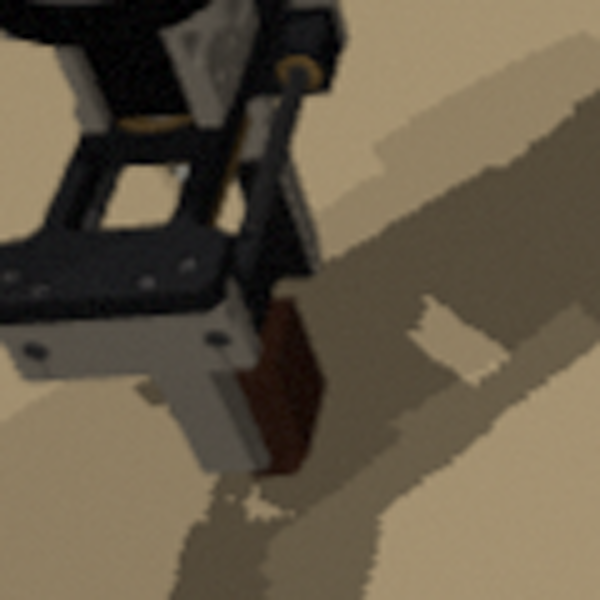

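Request:
carry_out --targets '[0,0,0,2,-6,-6,1,0,0,0,0,0,-8,1,0,0,0,0,0,-3,1,0,0,0,0,0,0,1]'

```text
time_s: 28.7
position: [0.6641, -0.2556, 0.0303]
ee_rot: [[-0.38, 0.925, 0.006], [0.925, 0.38, -0.004], [-0.006, 0.004, -1.0]]
wrist_force: [0.8, 0.1, 0.4]
finger_gap: 0.0929
```

```bash
python3 -c "
from h import *
st()"
```

```text
t 28.7 p [ 664.1 -255.6   30.3] jaw 22.32 tilt [ 0.33 -0.23] F [0.8 0.1 0.4] M [-0.02 -0.11 -0.  ] gap 92.9
```

Request:
carry_out --targets '[0.2,0.3,0,-1,0,-2,0.1,0,0,0,0,0,-1,0.1,0,0,0,0,0,0,0.1,0,0,0,0,0,0,0.1,0,0,0,0,0,0,0.1,0,0,0,0,0,0,0.1,0,0,0,0,0,0,0.1,0,0,0,0,0,0,0.1,0,0,0,0,0,0,0.1]'

```text
time_s: 29.6
position: [0.6633, -0.2558, 0.028]
ee_rot: [[-0.38, 0.925, 0.001], [0.925, 0.38, -0.001], [-0.001, 0.001, -1.0]]
wrist_force: [0.3, 0.5, -0.4]
finger_gap: 0.0357
```

```bash
python3 -c "
from h import *
b=snap('scene','s21');st();crop(b,'b21',110,150,230,270,5)"
```

```text
t 29.65 p [ 663.3 -255.7   28. ] jaw 22.31 tilt [ 0.06 -0.04] F [-0.5 -0.7  0.6] M [-0.06 -0.11  0.03] gap 35.8
```

View pics/b21.png

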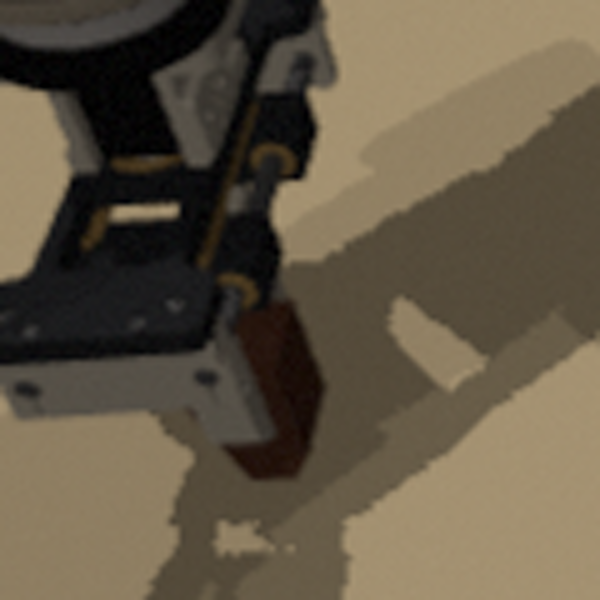

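Request:
carry_out --targets '[0,0,0,0,0,30,0.1,0,0,0,0,0,35,0.1,0,0,0,-5,5,30,0.1,0,0,-4,-24,24,0,0.1,0,0,-5,-28,30,0,0.1,0,0,-5,-28,30,0,0.1,0,0,-5,-28,30,0,0.1,0,0,-5,-28,30,0,0.1,0,0,-4,-26,28,0,0.1,0,0,-2,-15,18,0,0.1]'

```text
time_s: 30.65
position: [0.4734, -0.0561, 0.1251]
ee_rot: [[0.158, 0.987, 0.002], [0.987, -0.158, -0.001], [-0.001, 0.002, -1.0]]
wrist_force: [1.5, -0.2, -0.9]
finger_gap: 0.0357
```

Request:
carry_out --targets '[0,0,0,-5,5,0,0.1,0,0,0,0,0,0,0.1]'

```text
time_s: 30.85
position: [0.467, -0.0494, 0.1255]
ee_rot: [[0.155, 0.988, 0.002], [0.988, -0.155, -0.001], [-0.001, 0.002, -1.0]]
wrist_force: [0.2, 0.4, -1.4]
finger_gap: 0.036
```

```bash
python3 -c "
from h import *
b=snap('scene','s22');st();crop(b,'b22',255,110,385,240,5)"
```

```text
t 30.9 p [467.5 -49.8 125.5] jaw -8.95 tilt [ 0.13 -0.06] F [ 0.8  0.6 -1.2] M [-0.06 -0.04  0.  ] gap 35.9
```

View pics/b22.png

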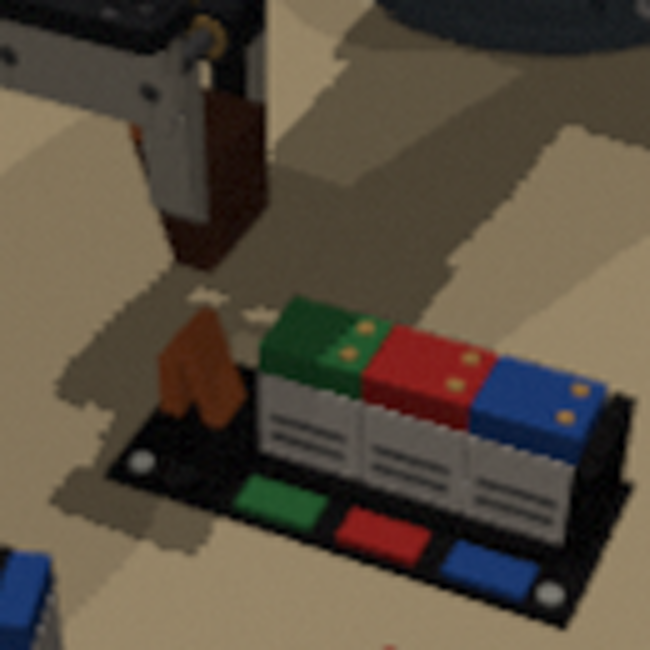

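```bash
python3 -c "
from h import *
b=load('s22');o=ctrl.observe();p=o['position']*1000;R=o['ee_rot']
for q in ((175,258),(207,270)):
  w=cr(b,*q,(255,110),5,.0975);print(R.T@(w-p))
"
```

```text
[-9.08365627 14.6371129  28.08285797]
[ 6.16529929 16.04834003 28.07729424]
```

Request:
carry_out --targets '[0,0,0.6,-4,6,-5,0.1,0,0,0,0,0,-15,0.1,0,0,0,0,0,-15,0.1,0,0,0,0,0,-8,0.1,0,0,0,0,0,0,0.1]'

```text
time_s: 31.4
position: [0.4661, -0.0458, 0.0801]
ee_rot: [[0.143, 0.99, 0.005], [0.99, -0.143, -0.002], [-0.001, 0.005, -1.0]]
wrist_force: [-0.6, -0.4, -0.6]
finger_gap: 0.0358
```

```bash
python3 -c "
from h import *
b=snap('scene','s23');st();crop(b,'b23',255,110,385,240,5)"
```

```text
t 31.45 p [466.3 -45.9  80.6] jaw -8.25 tilt [ 0.29 -0.1 ] F [ 0.1 -0.6 -1.8] M [-0.04 -0.09  0.03] gap 35.7
```

View pics/b23.png

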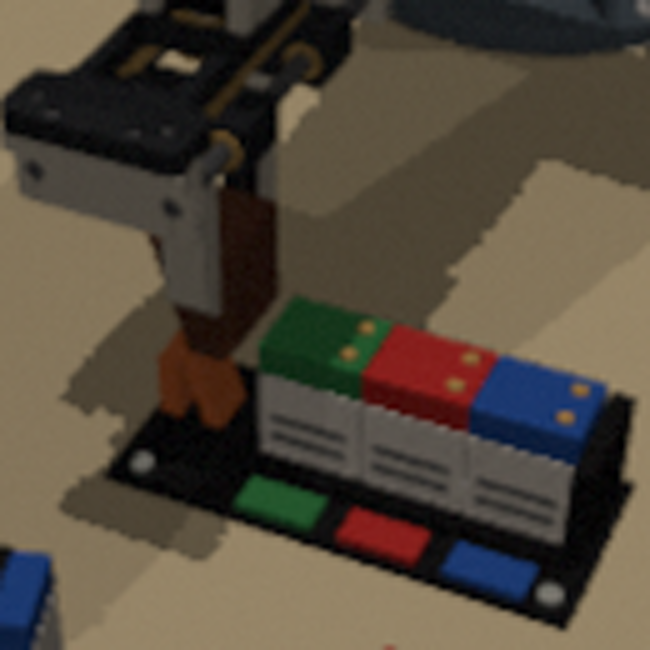

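Request:
carry_out --targets '[0,0.3,0,-4,3,0,0.1,0,0,0,0,1,-5,0.1,0,0,0,0,0,-8,0.1,0,0,0,0,0,-5,0.1,0,0,0,0,0,0,0.1]'

```text
time_s: 31.95
position: [0.463, -0.0418, 0.0624]
ee_rot: [[0.143, 0.99, 0.002], [0.99, -0.143, -0.002], [-0.002, 0.002, -1.0]]
wrist_force: [-0.3, 0.3, -1.2]
finger_gap: 0.0356
```

```bash
python3 -c "
from h import *
b=snap('scene','s24');st();crop(b,'b24',255,110,385,240,5)"
```

```text
t 32.0 p [463.1 -41.9  62.7] jaw -8.24 tilt [ 0.12 -0.13] F [-0.5  0.1 -0.9] M [-0.08 -0.16 -0.02] gap 35.8
```

View pics/b24.png

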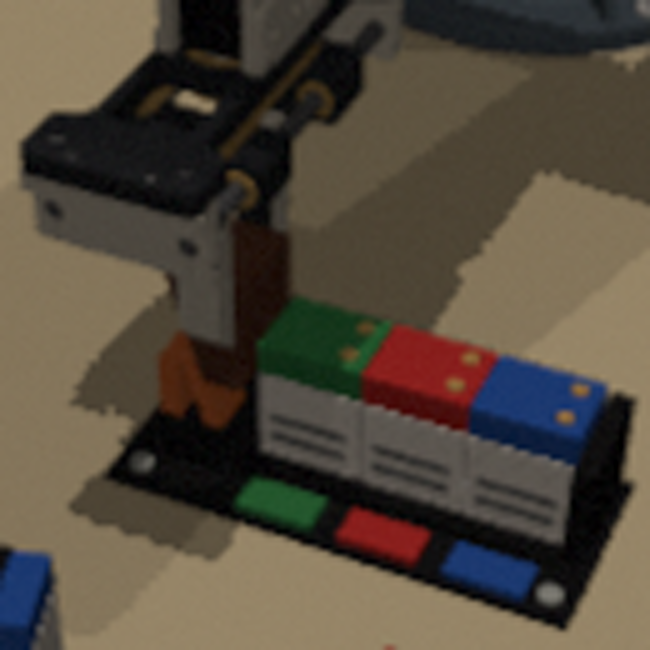

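Request:
carry_out --targets '[0,0,0,-0.5,0,-5,0.1,0,0,0,0,0,-4,0.1,0,0,0,0,0,-3,0.1,0,0,0,0,0,0,0.1]'

```text
time_s: 32.4
position: [0.4628, -0.042, 0.0498]
ee_rot: [[0.143, 0.99, 0.003], [0.99, -0.143, -0.002], [-0.002, 0.003, -1.0]]
wrist_force: [-0.2, 0.4, -0.4]
finger_gap: 0.0359
```

```bash
python3 -c "
from h import *
st()"
```

```text
t 32.4 p [462.8 -42.   49.8] jaw -8.24 tilt [ 0.15 -0.13] F [-0.2  0.4 -0.4] M [ 0.01 -0.06 -0.03] gap 35.9
```

Request:
carry_out --targets '[0,0,0,0,0,-3,0.1,0,0,0,0,0,-2,0.1,0,0,0,0,0,-1,0.1]'

```text
time_s: 32.7
position: [0.4637, -0.0408, 0.0441]
ee_rot: [[0.144, 0.99, 0.005], [0.99, -0.144, -0.001], [0.0, 0.005, -1.0]]
wrist_force: [0.0, 2.7, 0.3]
finger_gap: 0.0358
```

```bash
python3 -c "
from h import *
b=snap('scene','s25');st();crop(b,'b25',255,110,385,240,5)"
```

```text
t 32.75 p [463.7 -40.8  44. ] jaw -8.29 tilt [ 0.27 -0.03] F [1.7 5.  0.5] M [ 0.82 -0.31  0.09] gap 35.9
```

View pics/b25.png

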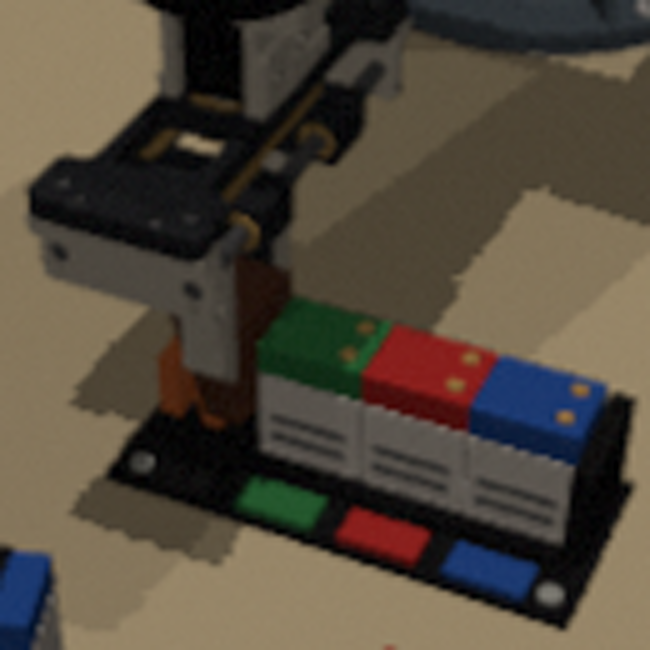

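Request:
carry_out --targets '[0,0.2,0,-1,0.5,-1.5,0.1,0,0,0,0,0.5,-1.5,0.1]'

```text
time_s: 32.95
position: [0.4632, -0.04, 0.0416]
ee_rot: [[0.143, 0.99, 0.002], [0.99, -0.143, -0.001], [-0.001, 0.002, -1.0]]
wrist_force: [-9.5, -3.2, 32.7]
finger_gap: 0.036
```

```bash
python3 -c "
from h import *
st()"
```

```text
t 32.95 p [463.2 -40.   41.6] jaw -8.25 tilt [ 0.12 -0.07] F [-9.5 -3.2 32.7] M [-0.5   1.63  0.23] gap 36.0
```

Request:
carry_out --targets '[0,0,0,0,0,0,0.1,0,0,0,0,0,0,1,0,0,0,0,0,0,1,0,0,0,0,0,0,1,0,0,0,0,0,0,1,0,0,0,0,0,15,1,0,0,0,0,0,25,1,0,0,0,0,0,30,1,0,0,0,0,0,20,1]'

```text
time_s: 33.85
position: [0.4605, -0.0403, 0.1314]
ee_rot: [[0.144, 0.99, -0.005], [0.99, -0.144, -0.001], [-0.002, -0.005, -1.0]]
wrist_force: [-0.6, 0.3, -0.4]
finger_gap: 0.092
```

```bash
python3 -c "
from h import *
st()
b=snap('scene','s26');st();crop(b,'b26',255,110,385,240,5)"
```

```text
t 33.85 p [460.5 -40.3 131.4] jaw -8.26 tilt [-0.31 -0.05] F [-0.6  0.3 -0.4] M [-0.08 -0.11  0.02] gap 92.0
t 33.9 p [461.7 -40.5 133.8] jaw -8.25 tilt [-0.12 -0.09] F [ 2.4 -0.9  3.2] M [-0.04 -0.18 -0.01] gap 92.8
```

View pics/b26.png

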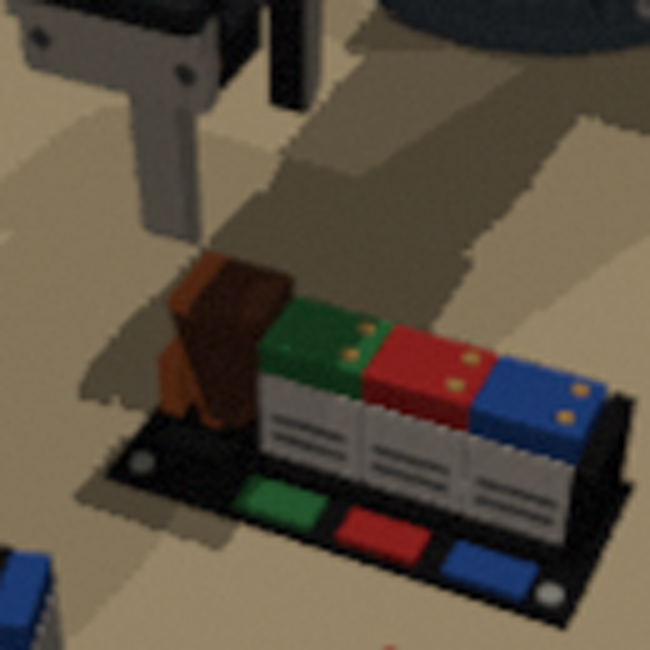

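Request:
carry_out --targets '[0,0,0,0,-3,0,0,0,0,0,0,-1,-5,0,0,0,0,0,0,-5,0,0,0,0,0,0,-10,0,0,0,0,0,0,-10,0,0,0,0,0,0,-5,0,0,0,0,0,0,-5,0,0,0,0,0,0,0,0,0,0,0,0,0,0,0,0,0,0,0,0,0,0]'

```text
time_s: 34.9
position: [0.4596, -0.0446, 0.0863]
ee_rot: [[0.144, 0.99, -0.008], [0.99, -0.144, -0.001], [-0.002, -0.008, -1.0]]
wrist_force: [0.9, 0.3, -0.6]
finger_gap: 0.018
```

```bash
python3 -c "
from h import *
b=snap('scene','s27');st();crop(b,'b27',255,110,385,240,5)"
```

```text
t 34.95 p [459.7 -44.6  86.4] jaw -8.26 tilt [-0.43 -0.03] F [ 0.5  0.8 -0. ] M [-0.05 -0.12  0.05] gap 13.5
```

View pics/b27.png

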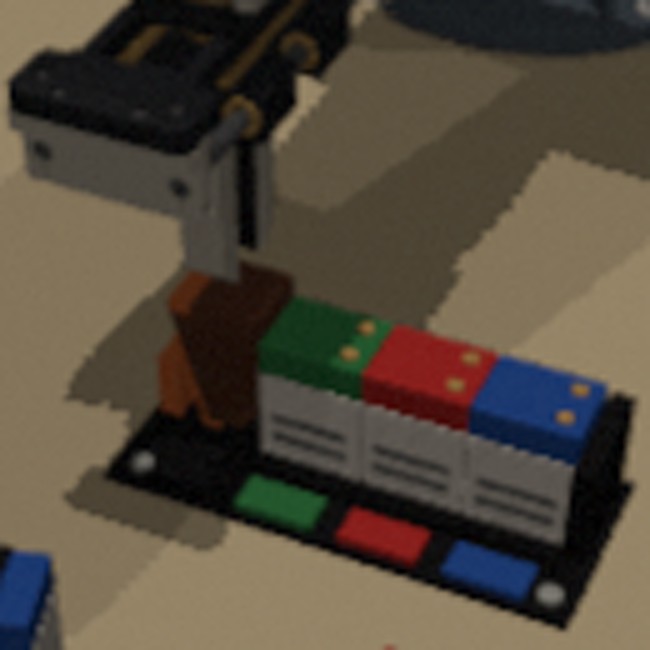

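Request:
carry_out --targets '[0,-0.4,0,2,0,0,0,0,0,0,0,0,-4,0,0,0,0,0,0,-4,0,0,0,0,0,0,-2,0]'

```text
time_s: 35.35
position: [0.4625, -0.0447, 0.0765]
ee_rot: [[0.144, 0.99, 0.002], [0.99, -0.144, -0.001], [-0.001, 0.002, -1.0]]
wrist_force: [0.4, -0.6, 0.3]
finger_gap: 0.0001
```

```bash
python3 -c "
from h import *
st()"
```

```text
t 35.35 p [462.5 -44.7  76.5] jaw -8.26 tilt [ 0.13 -0.06] F [ 0.4 -0.6  0.3] M [-0.06 -0.05 -0.04] gap 0.1
```

Request:
carry_out --targets '[0,0,0,0,0,-1,0,0,0,0,0,0,-1,0,0,0,0,0,0,-1,0]'

```text
time_s: 35.65
position: [0.4624, -0.0447, 0.0739]
ee_rot: [[0.144, 0.99, 0.002], [0.99, -0.144, -0.001], [-0.001, 0.002, -1.0]]
wrist_force: [-8.2, 1.4, 29.6]
finger_gap: 0.0003
```

```bash
python3 -c "
from h import *
st()"
```

```text
t 35.65 p [462.4 -44.7  73.9] jaw -8.26 tilt [ 0.09 -0.05] F [-8.2  1.4 29.6] M [0.21 1.49 0.08] gap 0.3
```

Request:
carry_out --targets '[0,0,0,0,0,10,0,0,0,0,0,0,30,0,0,0,0,0,0,40,0,0,0,0,-10,-35,30,0,0,0,0,-15,-45,0,0,0,0,0,-15,-45,0,0.3,0,0,0,-15,-45,0,0.5,0,0,0,-15,-45,0,0.5,0,0,0,0,0,0,0.5,0,0,0,0,0,0,0.5]'

```text
time_s: 36.65
position: [0.3887, -0.2678, 0.1921]
ee_rot: [[0.141, 0.99, 0.006], [0.99, -0.141, -0.006], [-0.005, 0.007, -1.0]]
wrist_force: [-0.3, 0.9, -0.3]
finger_gap: 0.0358
```

```bash
python3 -c "
from h import *
st()
b=snap('scene','s28');a=snap('top','t28');crop(b,'b28',255,130,385,240,6);crop(a,'a28',240,195,380,285,5.5);st()"
```

```text
t 36.65 p [ 388.7 -267.8  192.1] jaw -8.13 tilt [ 0.36 -0.32] F [-0.3  0.9 -0.3] M [-0.06 -0.09  0.01] gap 35.8
t 36.75 p [ 389.3 -266.9  192. ] jaw -8.0 tilt [ 0.36 -0.32] F [-0.1 -0.2  0.1] M [-0.07 -0.05 -0.03] gap 43.5
```

View pics/b28.png

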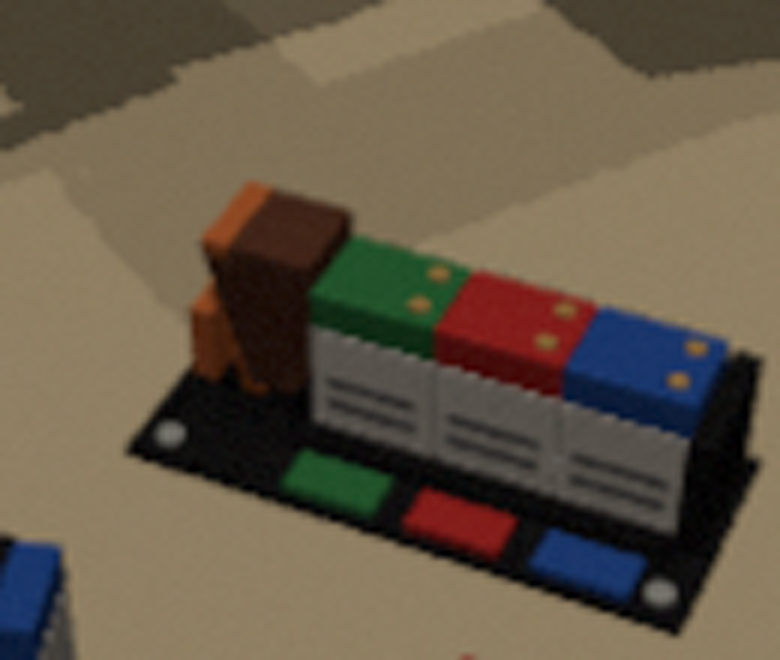

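View pics/a28.png

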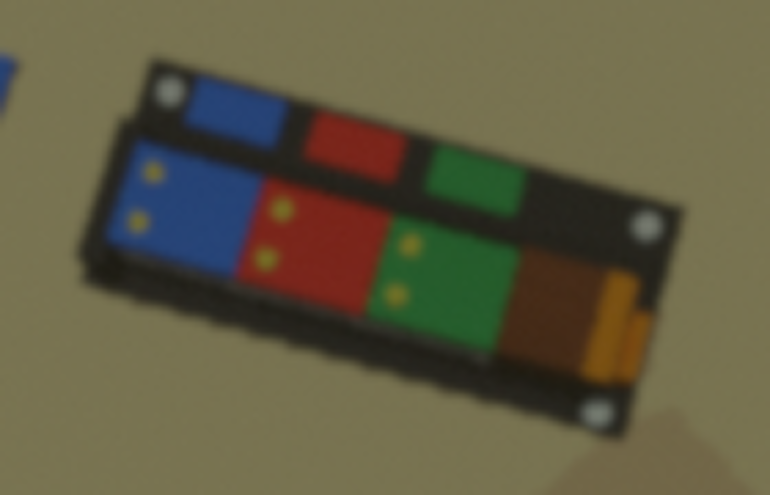

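View pics/t28.png

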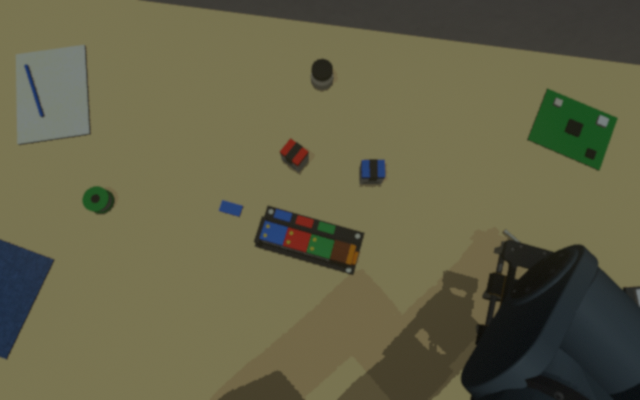

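The pictures show the row closed up, with blue, red and green each beside its own tab and the wedge seated with its orange edge at the stop. The failed modules are still at (294,153) and (373,170), and the arm is clear.

```bash
python3 -c "
from h import *
print(ctrl.finish_job())"
```

```text
the job is handed in; nothing more can be done
None
```

The job is handed in at about 37 s of the 112 s allowed. The blue, red and green modules stand upright in the cradle from the end wall to the stop, each beside its own tab. The wedge is locked in behind green with its orange edge towards the stop. The hand-in gave no verdict.

**Row:** I pushed each module towards the end wall until it stopped, at up to about 32 N. Blue and red first sat about 3.6 mm off the centre line, so I re-gripped all three to centre them. The scene camera then put all three within 1 mm of their target positions. That check was made before the wedge went in; afterwards I only looked at the pictures, which show no gaps.

**Wedge:** I pressed it down in the grip, and after letting go pressed it again from above with shut fingers at about 30 N. Its top stopped 73.9 mm above the table, which puts its centre at 44 mm, the tight-row height.

**Last pictures:** The taped red and taped blue modules have not moved, and the arm is well clear and holding nothing.

**Disagreements and forces:**
- **Cameras:** the two cameras differed by about 3–4 mm in x, so I relied on contact and on positions relative to the tabs.
- **Green:** it drifted a few millimetres as I lowered it and touched the red module at about 14 N. I backed it off and pushed it home again.
- **Wrist force:** the highest reading I saw was about 34 N.

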